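# Load the drawer incubator with sample jars

## Robot

A 6-joint arm with a two-finger parallel gripper is mounted at the origin on the work surface. World frame = base frame: x ahead of the robot, y to its left, z up, the work surface at z = 0. Lengths are in m, angles in degrees, forces in N, time in s.
With the tool pointing down it reaches from about 0.4 to 0.825 m from the base axis. Payload 7 kg.
Tool frame: the origin (TCP) lies on the front face of the gripper's body, between the roots of the fingers; the fingertips stand 66 mm ahead of it and the grasp point (between the pads) lies 47 mm ahead of it; z points along the fingers, y is the line along which they close (so a half turn about z gives the same grasp; the last joint's range is limited). The gripper opens to 88 mm and grips with 3 to 60 N. Pads are 19 mm wide; open, the fingers measure 130 mm over their backs; the gripper's body (78 mm by 193 mm) begins 47 mm behind the grasp point.
Start: joints at [-58.608, 20.546, 0.682, 0, -70.136, -16.507], TCP at [0.173, -0.652, 0.292] pointing down, gripper open.
Joint ranges: [-176.03, 176.03], [-82.01, 121.73], [-58.28, 71.71], [-173.87, 95.51], [-174.79, -0.11], [-173.66, 173.66]. Speed limits (degrees/s): [136.94, 136.94, 172.46, 180, 180, 180].

## Interface

Orientations are given as [roll, pitch, yaw] about the fixed x, y, z axes, in that order (R = Rz(yaw) Ry(pitch) Rx(roll)).
In Python, from plant import ctrl gives the robot as it stands.
- The arm moves only by the tool send_rows, never from a script. Its argument "deltas" is a list of rows, each a list of 2 entries, a list of its own where there are three numbers: the shift along the tool's x, y, z each as a share of 800 mm, from -1 to 1, then the turn about the tool's z as a share of 90 degrees, from -1 to 1. A call has exactly 5 rows; each row is the pose to reach, as a shift and turn from the pose commanded when the call began, along the tool's axes at that moment; what a row does not reach only later rows make up. A row lasts 1/12 s, in which the tool goes at most 41.7 mm and 7.16 degrees, less where a joint would pass 70% of its speed; a pose out of reach is approached as far as the arm can. A call with a number of a shift or a turn outside -1 to 1 is refused whole. A call with a gripper value outside its range is refused whole. "gripper" is the opening, from 0 (shut) to 1 (fully open), set as the call begins (left out, the last holds). The fingers move at their own pace and stop on an object; the grip force is fixed at half the most. Time passes only in rows, so rows that repeat a pose let the fingers close, or fill a call up. It gives the time, the measured TCP pose, the force, the opening and the grip force at its end, in the units of the state.
- ctrl.get_obs(): the state, without advancing time (a new reading comes with each control period).
- ctrl.snapshot(name): name is "side" or "top"; returns a dict with "color" (420x560x3 uint8, red, green, blue), "vertical_fov" (degrees; the focal length in pixels is half the picture's height over the tangent of half this angle, whatever the lens; pixels are square), "cx", "cy" (the principal point, pixels), "rvec" (rotation vector, rad) and "tvec" (3), from world to camera coordinates, as OpenCV has them. Camera axes: x right, y down, z forward; pixel columns grow to the right and rows downward; lengths in m; the calibration is good to about 2 mm. A picture is of the moment at which its call begins. There is no depth.
- ctrl.close_job(): hands the job in; it is judged then, once.
Trained networks look in a picture, given as the dict that the camera call returned (one of the last four; its "shot" number tells which), for a name from the list of things; names that differ only in an ending like _2 or _b are one class to them, and where a whole thing is asked for, a point or a joint stands for the part that bears it (a point fixed in the world has none). Each returns a list of dicts, best first, with "conf" (0 to 1); they miss things now and then, are a little off and sometimes report something else, mostly with a low value. They report only what shows in the picture. A call takes as long as a camera call. They do not tell look-alikes from the thing itself.
- ctrl.boxes_of(picture, thing): "xy" ([column, row] as shares, 0 to 1, of the picture: columns of its width, rows of its height, amid what is visible of it).
- ctrl.cut_out(picture, thing): "pixels" (420x560 bool, what is visible of it) and "xy" ([column, row] as shares, 0 to 1, of the picture: columns of its width, rows of its height, amid what is visible of it).
The state is a dict: "clock": time; "joint_pos": joint angles; "qvel": joint speeds; "tau": joint torques, N m; "tool_pos": TCP position; "orientation": TCP orientation; "force": force on the tool from outside, world axes, zero at the start; "moment": the same for the moment, N m; "opening": finger opening in m; "gripper_force": force on a finger pad.
Only numpy, scipy, OpenCV 4.12 (cv2) and the standard library are available. Lean on these libraries where they do the work, as an engineer would, in place of code of your own. Each camera call takes 0.05 s, during which the arm holds its last target. There are 200 camera calls.

## Task

Stand every squat sample jar from the bench pad upright on the incubator tray, while the tray waits on the loading shelf and the incubator is still shut (it must keep warm); leave the two taller stock bottles standing on the pad. Then pull the drawer fully out by its handle, slide the loaded tray sideways off the shelf, down over the small step and between the guide ribs onto the middle of the drawer, keeping it level and without lifting it clear, and push the drawer fully home.

Things in the scene. Friction and masses are not known exactly. Their poses are not given: they have to be found in the camera images.
- jar_a_center (a point): squat white sample jar with a red screw lid: a cylinder 38 mm in diameter, 48 mm high, about 90 g. The point is its centre, 24 mm above its foot; z is its axis, up through the lid. Three to five such jars stand on the white bench pad at the start; None if this one is absent
- jar_b_center (a point): squat white sample jar with a red screw lid: a cylinder 38 mm in diameter, 48 mm high, about 90 g. The point is its centre, 24 mm above its foot; z is its axis, up through the lid. Three to five such jars stand on the white bench pad at the start; None if this one is absent
- jar_c_center (a point): squat white sample jar with a red screw lid: a cylinder 38 mm in diameter, 48 mm high, about 90 g. The point is its centre, 24 mm above its foot; z is its axis, up through the lid. Three to five such jars stand on the white bench pad at the start; None if this one is absent
- jar_d_center (a point): squat white sample jar with a red screw lid: a cylinder 38 mm in diameter, 48 mm high, about 90 g. The point is its centre, 24 mm above its foot; z is its axis, up through the lid. Three to five such jars stand on the white bench pad at the start; None if this one is absent
- jar_e_center (a point): squat white sample jar with a red screw lid: a cylinder 38 mm in diameter, 48 mm high, about 90 g. The point is its centre, 24 mm above its foot; z is its axis, up through the lid. Three to five such jars stand on the white bench pad at the start; None if this one is absent
- tray_bar (a point): stainless tray (0.5 kg) on the loading shelf: a plate 150 mm in x, 200 mm in y, 4 mm thick; rim 3 mm thick, its top 14 mm above the underside; across the middle a carrying bar along x, 120 mm long, 10 mm thick (y), 16 mm high, on 10 mm square posts at x = +-55 mm. The point is the bar's centre, 78 mm above the underside, 74 mm above the floor; a bay for jars on either y side
- drawer (a joint): how far the incubator's drawer is pulled out, m: 0 shut (as at the start), 0.208 fully out at its stop; it slides with about 2.5 N of friction and stays where it is left
- drawer_handle (a point): centre of the drawer's bar handle: a level round bar 11 mm thick, 120 mm long in y, 35 mm in front of the drawer's face, 140 mm above the bench; moves with the drawer, which pulls out along this point's -x (towards the robot). The incubator is a low white cabinet, 270 mm wide, 172 mm high, its front level with the shut drawer's face
- seat (a point): centre of the tray's seat, on the drawer's flat deck 45 mm above the bench; moves with the drawer, axes as the handle's. The deck is 214 mm wide and open at both y sides. Guide ribs 10 mm high run along y in front and behind, 156 mm apart, flaring at their ends; the tray enters along y, its x along the seat's x. The drawer's front panel, 158 mm high, has its outer face 104 mm in front (-x)
- shelf_top (a point): centre of the top of the steel loading shelf, 170 mm in x, 240 mm in y, fixed left or right of the drawer's way, axes parallel to the incubator's. Its top is 49 mm above the bench, 4 mm higher than the drawer's deck; with the drawer fully out the seat is exactly beside it in y, with a 6 mm gap between shelf and deck
- bottle_a_center (a point): white stock bottle with a red cap, 50 mm in diameter and 112 mm high, standing among the jars on the bench pad; not to be loaded. The point is its centre, half-way up
- bottle_b_center (a point): a second stock bottle like the first
Things that resemble listed ones, but are neither listed nor needed, are in the scene too. What is shaped like the part that bears jar_a_center but brown or grey is not meant. Leave any black look-alike of the part that bears jar_d_center alone.

How it is judged (in metres and radians):
On the way, in this order (a step that is already met when the one before it is completed fails the run):
1. every jar stands upright on the tray, the tray on the loading shelf, the drawer shut (x of jar_a_center in the frame of tray_bar between -0.068 and 0.068 m and y of jar_a_center in the frame of tray_bar between -0.092 and 0.092 m and z of jar_a_center in the frame of tray_bar between -0.06 and -0.038 m and angle between each of jar_a_center, jar_b_center, jar_c_center, jar_d_center, jar_e_center's own z axis and vertical below 0.2 rad and x of jar_b_center in the frame of tray_bar between -0.068 and 0.068 m and y of jar_b_center in the frame of tray_bar between -0.092 and 0.092 m and z of jar_b_center in the frame of tray_bar between -0.06 and -0.038 m and x of jar_c_center in the frame of tray_bar between -0.068 and 0.068 m and y of jar_c_center in the frame of tray_bar between -0.092 and 0.092 m and z of jar_c_center in the frame of tray_bar between -0.06 and -0.038 m and x of jar_d_center in the frame of tray_bar between -0.068 and 0.068 m and y of jar_d_center in the frame of tray_bar between -0.092 and 0.092 m and z of jar_d_center in the frame of tray_bar between -0.06 and -0.038 m and x of jar_e_center in the frame of tray_bar between -0.068 and 0.068 m and y of jar_e_center in the frame of tray_bar between -0.092 and 0.092 m and z of jar_e_center in the frame of tray_bar between -0.06 and -0.038 m and horizontal distance between tray_bar and shelf_top below 0.06 m and height (world z) of tray_bar below 0.135 m and value of joint drawer below 0.01 m), for 0.2 s.
2. the drawer is pulled fully out (value of joint drawer above 0.198 m), for 0.2 s.
3. the tray sits on the drawer's deck between the ribs, the drawer still out (x of tray_bar in the frame of seat between -0.009 and 0.009 m and y of tray_bar in the frame of seat between -0.01 and 0.01 m and z of tray_bar in the frame of seat between 0.072 and 0.081 m and angle between tray_bar's own z axis and vertical below 0.03 rad and value of joint drawer above 0.17 m), for 0.2 s.
At the end, for the whole second after the job is handed in: the drawer is shut to within 6 mm and at rest; the tray lies flat on the deck, within 9 mm (x) and 10 mm (y) of the middle of its seat; every jar that is present stands on the tray's floor, inside the rim, upright to 0.2 rad; the stock bottles stand upright (x of jar_a_center in the frame of tray_bar between -0.068 and 0.068 m and y of jar_a_center in the frame of tray_bar between -0.092 and 0.092 m and z of jar_a_center in the frame of tray_bar between -0.06 and -0.038 m and angle between each of jar_a_center, jar_b_center, jar_c_center, jar_d_center, jar_e_center, bottle_a_center, bottle_b_center's own z axis and vertical below 0.2 rad and x of jar_b_center in the frame of tray_bar between -0.068 and 0.068 m and y of jar_b_center in the frame of tray_bar between -0.092 and 0.092 m and z of jar_b_center in the frame of tray_bar between -0.06 and -0.038 m and x of jar_c_center in the frame of tray_bar between -0.068 and 0.068 m and y of jar_c_center in the frame of tray_bar between -0.092 and 0.092 m and z of jar_c_center in the frame of tray_bar between -0.06 and -0.038 m and x of jar_d_center in the frame of tray_bar between -0.068 and 0.068 m and y of jar_d_center in the frame of tray_bar between -0.092 and 0.092 m and z of jar_d_center in the frame of tray_bar between -0.06 and -0.038 m and x of jar_e_center in the frame of tray_bar between -0.068 and 0.068 m and y of jar_e_center in the frame of tray_bar between -0.092 and 0.092 m and z of jar_e_center in the frame of tray_bar between -0.06 and -0.038 m and x of tray_bar in the frame of seat between -0.009 and 0.009 m and y of tray_bar in the frame of seat between -0.01 and 0.01 m and z of tray_bar in the frame of seat between 0.072 and 0.081 m and angle between tray_bar's own z axis and vertical below 0.03 rad and value of joint drawer below 0.006 m and velocity of joint drawer below 0.01 m/s); the robot touches nothing.
It fails at once if the tray is lifted clear: more than 10 mm above where it lies on the loading shelf (height (world z) of tray_bar above 0.137 m).
It fails at once if the tray is tipped by more than 0.2 rad (angle between tray_bar's own z axis and vertical above 0.2 rad).
It fails at once if a stock bottle is knocked over or carried off (more than 80 mm) (angle between any of bottle_a_center, bottle_b_center's own z axis and vertical above 0.7 rad or distance of any of bottle_a_center, bottle_b_center from where it was at the start of the episode above 0.08 m).
Of jar_a, jar_b, jar_c, jar_d, jar_e only 3 to 5 are there at a start; the rules pass over those that are not, and their reading is None.
At some moment in a run one of jar_a, jar_b, jar_c, jar_d, jar_e may be knocked a few centimetres aside while the robot is not near it.
Once in a run the grip may slacken for a moment while it holds something.
It also fails if it takes over 210 s, if anything falls off the work surface, if the arm or the gripper's body presses on something with over 40 N, if the wrist force passes 120 N, or if a joint passes its speed limit or range.

## Working session

There is one attempt and no reset: what is moved stays moved. The work goes in short steps, Python scripts to look and compute and a tool call to move; the robot and the scene stay as the last step left them, time stands still between calls to the robot, and variables do not carry over. Pictures are saved under pics/ and viewed, at most 14 in all, crops included, and the job is handed in when it is done.

Besides the shell and the picture viewer there is one more tool, called as name(argument=value, ...), one argument or row to a line, values as JSON. send_rows: Moves the arm, as the interface text tells. Shift numbers are shares of 800 mm and turn numbers shares of 90 degrees, none past 1 either way. Its arguments: {"type":"object","properties":{"deltas":{"type":"array","items":{"type":"array"}},"gripper":{"type":"number"}},"required":["deltas"]}

```bash
ls; mkdir -p pics
cat > h.py <<'E'
import numpy as np, cv2
from plant import ctrl
def cam(s):
    R=cv2.Rodrigues(np.array(s['rvec'],float))[0]; t=np.array(s['tvec'],float).ravel()
    f=210/np.tan(np.radians(s['vertical_fov'])/2); return R,t,f
def ray(s,u,v,z):
    R,t,f=cam(s); d=R.T@np.array([(u-s['cx'])/f,(v-s['cy'])/f,1]); c=-R.T@t
    return c+d*(z-c[2])/d[2]
def proj(s,p):
    R,t,f=cam(s); q=R@np.array(p,float)+t; return np.array([f*q[0]/q[2]+s['cx'],f*q[1]/q[2]+s['cy']])
def save(s,n): cv2.imwrite('pics/'+n,s['color'][:,:,::-1])
E
python3 - <<'E'
from h import *
o=ctrl.get_obs(); print(o)
for n in('top','side'):
    s=ctrl.snapshot(n); save(s,n+'0.png'); R,t,f=cam(s); print(n,f,s['cx'],s['cy'],-R.T@t,R[2],[k for k in s])
    for th,z in (('jar_a_center',.024),('bottle_a_center',.056),('tray_bar',.127),('drawer_handle',.14)):
        for d in ctrl.boxes_of(s,th):
            u,v=d['xy'][0]*560,d['xy'][1]*420; print(th,round(d['conf'],2),round(u),round(v),ray(s,u,v,z).round(3))
E
```

```text
pics
{'clock': 0.0, 'joint_pos': array([-5.86076814e+01,  2.05908959e+01,  6.35148977e-01, -2.26429389e-02,
       -7.01363173e+01, -1.65058715e+01]), 'qvel': array([-0.07649028,  0.10026393, -0.01525587, -0.06404805, -0.03209449,
        0.00294918]), 'tau': array([ 1.04900992e-03, -5.82720709e+01,  2.93060321e+01,  6.99753106e+00,
        6.84678686e-03, -1.65378224e-04]), 'tool_pos': array([ 0.17329721, -0.65198131,  0.2912312 ]), 'orientation': array([ 1.79905681e+02, -5.75079102e-03, -1.65121259e+02]), 'force': array([0.17600938, 0.32170896, 0.40811351]), 'moment': array([-0.01383371,  0.02548331, -0.03508424]), 'gripper_force': 0.0, 'opening': 0.08773962858895798}
top 388.46031906248277 280.71914705041047 209.2059484426029 [ 0.44614647 -0.04474991  1.17684011] [ 0.08708731 -0.00977997 -0.99615268] ['color', 'vertical_fov', 'cx', 'cy', 'rvec', 'tvec', 'shot']
jar_a_center 0.53 371 220 [ 0.509 -0.324  0.024]
jar_a_center 0.43 405 256 [ 0.402 -0.421  0.024]
jar_a_center 0.43 355 292 [ 0.298 -0.268  0.024]
tray_bar 0.81 181 197 [0.577 0.216 0.127]
tray_bar 0.36 365 247 [ 0.43  -0.28   0.127]
tray_bar 0.29 348 220 [ 0.505 -0.236  0.127]
drawer_handle 0.72 268 163 [ 0.664 -0.023  0.14 ]
drawer_handle 0.51 345 194 [ 0.574 -0.229  0.14 ]
side 480.79783788703793 276.47278339822594 207.45063583746455 [0.15627766 0.53625714 0.84963624] [ 0.38708428 -0.57886475 -0.71769168] ['color', 'vertical_fov', 'cx', 'cy', 'rvec', 'tvec', 'shot']
jar_a_center 0.78 404 168 [ 0.406 -0.434  0.024]
jar_a_center 0.57 420 221 [ 0.3   -0.279  0.024]
jar_a_center 0.55 350 176 [ 0.508 -0.326  0.024]
jar_a_center 0.42 352 228 [ 0.421 -0.171  0.024]
tray_bar 0.77 177 310 [0.551 0.256 0.127]
drawer_handle 0.56 219 201 [0.648 0.016 0.14 ]
drawer_handle 0.46 214 329 [0.469 0.255 0.14 ]
```

View pics/top0.png

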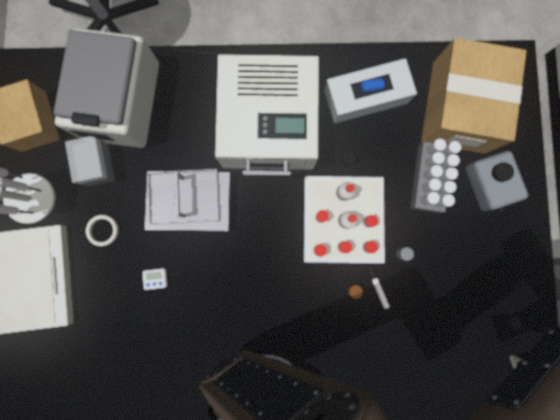

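View pics/side0.png

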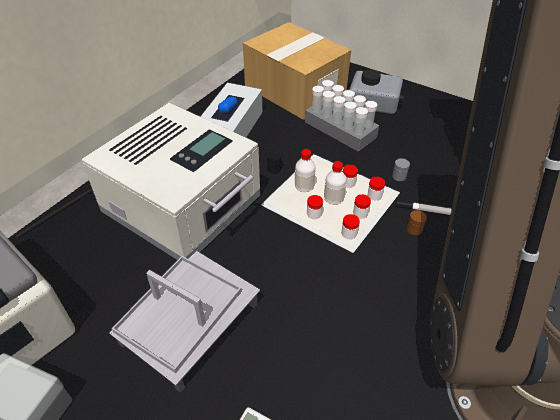

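The top view shows five red-lidded jars at (322,216), (371,221), (321,250), (346,247) and (371,247). The two bottles are at (349,189) and (350,219). Look-alikes to avoid are black at (349,157), grey at (406,254) and brown at (356,292). The tray is on the shelf at (187,197), left of the incubator, and the handle is at (268,165).

```bash
cat >> h.py <<'E'
def reds(s):
    c=s['color'].astype(int); m=((c[:,:,0]>140)&(c[:,:,1]<70)&(c[:,:,2]<70)).astype(np.uint8)
    n,_,st,ce=cv2.connectedComponentsWithStats(m); return [(ce[i],st[i,4]) for i in range(1,n) if st[i,4]>15]
def tri(sa,a,sb,b):
    A=[]
    P=[]
    for s,(u,v) in((sa,a),(sb,b)):
        R,t,f=cam(s); K=np.array([[f,0,s['cx']],[0,f,s['cy']],[0,0,1]]); P.append(K@np.c_[R,t])
    X=cv2.triangulatePoints(P[0],P[1],np.array(a,float).reshape(2,1),np.array(b,float).reshape(2,1)).ravel(); return X[:3]/X[3]
E
python3 - <<'E'
from h import *
t=ctrl.snapshot('top'); s=ctrl.snapshot('side')
for n,q in(('top',t),('side',s)):
    for c,a in reds(q): print(n,c.round(1),a,ray(q,*c,.044).round(3),'cap',ray(q,*c,.106).round(3))
for n,q,w in(('t',t,(95,90,240,190)),('s',s,(80,190,310,320))):pass
a=cv2.resize(t['color'][140:240,135:330,::-1],None,fx=4,fy=4,interpolation=cv2.INTER_CUBIC); cv2.imwrite('pics/topc.png',a)
a=cv2.resize(s['color'][170:390,100:270,::-1],None,fx=2.7,fy=2.7,interpolation=cv2.INTER_CUBIC); cv2.imwrite('pics/sidec.png',a)
E
```

```text
top [372.7 246.5] 17 [ 0.431 -0.321  0.044] cap [ 0.432 -0.306  0.106]
side [305.5 153.8] 80 [ 0.637 -0.319  0.044] cap [ 0.6   -0.253  0.106]
side [337.3 166. ] 84 [ 0.544 -0.322  0.044] cap [ 0.514 -0.256  0.106]
side [350.  170.7] 153 [ 0.509 -0.324  0.044] cap [ 0.482 -0.258  0.106]
side [376.9 183.1] 165 [ 0.432 -0.32   0.044] cap [ 0.411 -0.254  0.106]
side [314.7 201.6] 170 [ 0.526 -0.18   0.044] cap [ 0.498 -0.125  0.106]
side [362.4 201.2] 170 [ 0.433 -0.244  0.044] cap [ 0.412 -0.184  0.106]
side [350.8 221.4] 187 [ 0.426 -0.171  0.044] cap [ 0.405 -0.117  0.106]
```

View pics/topc.png

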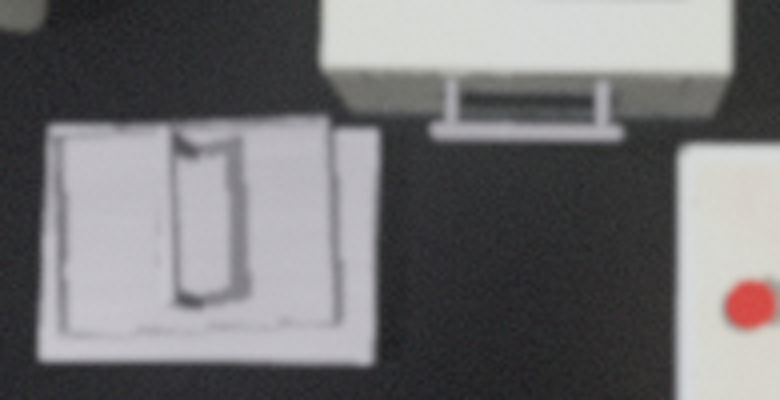

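View pics/sidec.png

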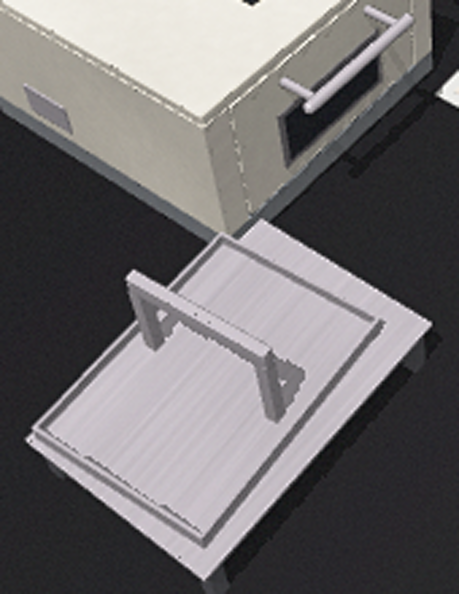

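The top crop shows the tray on the shelf, yawed a degree or two against it. In the side crop, the bar's top runs from crop (133,275) to (270,352) and the handle from (310,105) to (408,18). Now I'll turn these into positions.

Run:
```python
from h import *
t=ctrl.snapshot('top'); s=ctrl.snapshot('side')
S=lambda u,v:(100+u/2.7,170+v/2.7)
T=lambda u,v:(135+u/4,140+v/4)
for n,u,v,z in(('shelf R-back',262,221,.049),('shelf R-front',432,323,.049),('shelf L-front',205,580,.049),('shelf Lback',27,440,.049),('bar top back',133,274,.135),('bar top front',267,354,.135),('bar mid',200,313,.135),('handle L',309,106,.14),('handle R',408,20,.14),('cab corner',205,124,.172),('rim BL',32,432,.063),('rim FL',205,543,.063),('rim FR',382,321,.063),('rim BR',222,238,.063)):
    print('side',n,ray(s,*S(u,v),z).round(4))
for n,u,v,z in(('shelf FL',38,361,.049),('shelf FR',375,364,.049),('shelf BR',380,128,.049),('handle L',430,131,.14),('handle R',624,133,.14),('cab FL',322,66,.172),('cab FR',733,70,.172),('rim FL',62,335,.063),('rim FR',340,324,.063),('rim BR',328,118,.063),('rim BL',48,125,.063)):
    print('top',n,ray(t,*T(u,v),z).round(4))
c=t['color'].astype(int); m=((c[:,:,0]-np.maximum(c[:,:,1],c[:,:,2]))>70).astype(np.uint8)
n,_,st,ce=cv2.connectedComponentsWithStats(m)
for i in range(1,n):
    if st[i,4]>15: print(ce[i].round(1),st[i,4],ray(t,*ce[i],.046).round(4),ray(t,*ce[i],.108).round(4))
```

```text
side shelf R-back [0.6552 0.0942 0.049 ]
side shelf R-front [0.4885 0.0981 0.049 ]
side shelf L-front [0.4958 0.337  0.049 ]
side shelf Lback [0.6638 0.3311 0.049 ]
side bar top back [0.6444 0.2257 0.135 ]
side bar top front [0.5274 0.224  0.135 ]
side bar mid [0.5849 0.2242 0.135 ]
side handle L [0.6417 0.039  0.14  ]
side handle R [ 0.6361 -0.0813  0.14  ]
side cab corner [0.6702 0.1168 0.172 ]
side rim BL [0.6567 0.3286 0.063 ]
side rim FL [0.5062 0.3224 0.063 ]
side rim FR [0.5138 0.1245 0.063 ]
side rim BR [0.6611 0.1317 0.063 ]
top shelf FL [0.4915 0.3394 0.049 ]
top shelf FR [0.4844 0.096  0.049 ]
top shelf BR [0.6573 0.0908 0.049 ]
top handle L [0.6376 0.0462 0.14  ]
top handle R [ 0.6337 -0.0847  0.14  ]
top cab FL [0.6762 0.1137 0.172 ]
top cab FR [ 0.6685 -0.1561  0.172 ]
top rim FL [0.5091 0.3177 0.063 ]
top rim FR [0.513  0.1191 0.063 ]
top rim BR [0.6628 0.1267 0.063 ]
top rim BL [0.6615 0.3291 0.063 ]
[349.7 187.5] 51 [ 0.6049 -0.2599  0.046 ] [ 0.5962 -0.2481  0.108 ]
[322.5 215.7] 115 [ 0.5235 -0.1774  0.046 ] [ 0.5193 -0.1702  0.108 ]
[352.2 218. ] 49 [ 0.5151 -0.264   0.046 ] [ 0.5113 -0.2519  0.108 ]
[371.2 220.6] 121 [ 0.5062 -0.3195  0.046 ] [ 0.5029 -0.3044  0.108 ]
[345.3 246.8] 120 [ 0.432 -0.241  0.046] [ 0.4327 -0.2303  0.108 ]
[371.1 246.6] 123 [ 0.4308 -0.3159  0.046 ] [ 0.4316 -0.301   0.108 ]
[320.4 249.9] 113 [ 0.4244 -0.1683  0.046 ] [ 0.4256 -0.1616  0.108 ]
```

Jars (world x,y in m):

| Jar | Position |
|---|---|
| J1 | (.508,-.321) |
| J2 | (.431,-.317) |
| J3 | (.525,-.179) |
| J4 | (.433,-.242) |
| J5 | (.425,-.170) |

The bottles are at (.598,-.251) and (.513,-.254). The tray is at (.5855,.225) with yaw about +1.2°. The incubator's yaw is about -1.7°. I'll take J3 first.

```bash
cat >> h.py <<'E'
def plan(*wps, pose=None):
    """wps: (x,y,z,yaw,label). prints one target per call (share units), rounded, in tool axes."""
    if pose is None:
        o=ctrl.get_obs(); p=np.array(o['tool_pos']); y=o['orientation'][2]
        print('t %.1f'%o['clock'],p.round(4),'yaw %.1f'%y,'open %.3f'%o['opening'],'gf %.1f'%o['gripper_force'])
    else: p,y=np.array(pose[:3]),pose[3]
    for w in wps:
        while True:
            a=np.radians(y); R=np.array([[np.cos(a),np.sin(a),0],[np.sin(a),-np.cos(a),0],[0,0,-1]])
            d=np.array(w[:3])-p; dy=(w[3]-y+180)%360-180
            k=max(np.linalg.norm(d)/.2,abs(dy)/35,1)
            sh=(R.T@d/k/.8).round(3); tn=round(-dy/k/90,3)
            print(w[4] if len(w)>4 else '',sh.tolist(),tn)
            p=p+R@sh*.8; y=y-tn*90
            if k<=1: break
def jars(verbose=True):
    t=ctrl.snapshot('top'); s=ctrl.snapshot('side'); out=[]
    c=t['color'].astype(int); m=((c[:,:,0]-np.maximum(c[:,:,1],c[:,:,2]))>70).astype(np.uint8)
    n,_,st,ce=cv2.connectedComponentsWithStats(m)
    T=[(ce[i],st[i,4]) for i in range(1,n) if st[i,4]>15]
    print('top',[(ray(t,*c,.046)[:2].round(3).tolist(),int(a)) for c,a in T])
    print('side',[(ray(s,*c,.044)[:2].round(3).tolist(),int(a)) for c,a in reds(s)])
    return t,s
E
python3 - <<'E'
from h import *
plan((.525,-.179,.24,-90,'above'),(.525,-.179,.09,-90,'down'))
E
```

```text
t 0.7 [ 0.1734 -0.6523  0.2922] yaw -165.1 open 0.087 gf 0.0
above [-0.195, 0.155, 0.022] -0.282
above [-0.243, 0.057, 0.022] -0.282
above [-0.233, -0.051, 0.021] -0.271
down [0.0, 0.0, 0.188] 0.0
```

send_rows(
  deltas=[
    [[-0.195,0.155,0.022],-0.282],
    [[-0.195,0.155,0.022],-0.282],
    [[-0.195,0.155,0.022],-0.282],
    [[-0.195,0.155,0.022],-0.282],
    [[-0.195,0.155,0.022],-0.282],
  ],
  gripper=0.75,
)

```text
clock: 1.12
tool_pos: [0.2933, -0.4903, 0.2745]
orientation: [-180.0, 0.0, -139.5]
force: [1.4, -0.3, 0.1]
opening: 0.0667
gripper_force: 0.0
```

send_rows(
  deltas=[
    [[-0.243,0.057,0.022],-0.282],
    [[-0.243,0.057,0.022],-0.282],
    [[-0.243,0.057,0.022],-0.282],
    [[-0.243,0.057,0.022],-0.282],
    [[-0.243,0.057,0.022],-0.282],
  ],
)

```text
clock: 1.53
tool_pos: [0.4123, -0.3298, 0.2572]
orientation: [-179.9, 0.0, -114.0]
force: [0.5, -0.7, -0.0]
opening: 0.0658
gripper_force: 0.0
```

send_rows(
  deltas=[
    [[-0.233,-0.051,0.021],-0.271],
    [[-0.233,-0.051,0.021],-0.271],
    [[-0.233,-0.051,0.021],-0.271],
    [[-0.233,-0.051,0.021],-0.271],
    [[-0.233,-0.051,0.021],-0.271],
  ],
)

```text
clock: 1.95
tool_pos: [0.5271, -0.176, 0.2402]
orientation: [-179.9, 0.0, -89.7]
force: [-0.0, -0.8, 0.5]
opening: 0.0659
gripper_force: 0.0
```

send_rows(
  deltas=[
    [[0,0,0],0],
    [[0,0,0],0],
    [[0,0,0],0],
    [[0,0,0],0],
    [[0,0,0],0],
  ],
)

```text
clock: 2.37
tool_pos: [0.5247, -0.1798, 0.2404]
orientation: [-180.0, -0.0, -90.0]
force: [-0.4, -0.9, 0.7]
opening: 0.0659
gripper_force: 0.0
```

Run:
```python
from h import *
plan((.525,-.179,.09,-90,'down'))
t,s=jars(); a=cv2.resize(s['color'][110:270,230:440,::-1],None,fx=3,fy=3); cv2.imwrite('pics/j3.png',a)
```

```text
t 2.4 [ 0.5247 -0.1798  0.2404] yaw -90.0 open 0.066 gf 0.0
down [-0.001, -0.0, 0.188] -0.0
top [([0.497, -0.322], 41), ([0.431, -0.316], 125), ([0.42, -0.163], 64)]
side [([0.633, -0.326], 16), ([0.509, -0.328], 126), ([0.434, -0.325], 131), ([0.529, -0.184], 137), ([0.435, -0.249], 135), ([0.426, -0.171], 197)]
```

View pics/j3.png

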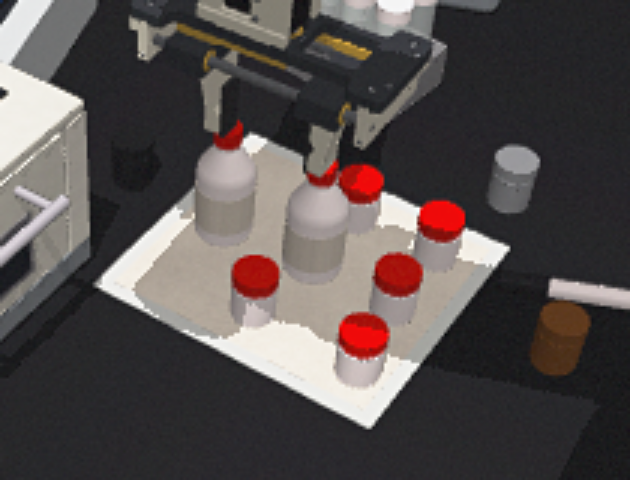

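The crop confirms five red-lidded jars and two bottles with narrow necks. The grey, brown and black look-alikes stand apart. The gripper is over the jar at crop (255,290). Next: grasp J3 and lift.

send_rows(
  deltas=[
    [[0,0,0.05],0],
    [[0,0,0.1],0],
    [[0,0,0.14],0],
    [[0,0,0.175],0],
    [[0,0,0.188],0],
  ],
)

```text
clock: 2.88
tool_pos: [0.5227, -0.1794, 0.0861]
orientation: [179.7, 0.0, -90.1]
force: [-0.7, 0.3, -0.3]
opening: 0.0656
gripper_force: 0.0
```

send_rows(
  deltas=[
    [[0,0,0],0],
    [[0,0,0],0],
    [[0,0,0],0],
    [[0,0,0],0],
    [[0,0,0],0],
  ],
  gripper=0.2,
)

```text
clock: 3.3
tool_pos: [0.5261, -0.179, 0.0915]
orientation: [-179.8, -0.0, -90.0]
force: [-0.3, 0.7, 0.5]
opening: 0.0381
gripper_force: 0.8
```

send_rows(
  deltas=[
    [[0,0,0],0],
    [[0,0,-0.05],0],
    [[0,0,-0.1],0],
    [[0,0,-0.15],0],
    [[0,0,-0.2],0],
  ],
)

```text
clock: 3.72
tool_pos: [0.5246, -0.1789, 0.2521]
orientation: [-180.0, 0.0, -90.0]
force: [1.2, 0.4, -2.0]
opening: 0.0373
gripper_force: 30.0
```

```bash
cat >> h.py <<'E'
TC=np.array([.5855,.225]); TY=1.2
def tr(x,y):
    a=np.radians(TY); return TC+np.array([[np.cos(a),-np.sin(a)],[np.sin(a),np.cos(a)]])@[x,y]
E
python3 - <<'E'
from h import *
q=tr(.042,.06); plan((*q,.25,-90+TY,'go'),(*q,.143,-90+TY,'down'))
E
```

```text
t 3.7 [ 0.5246 -0.1789  0.2521] yaw -90.0 open 0.037 gf 30.0
go [-0.244, -0.054, 0.001] -0.005
go [-0.244, -0.055, 0.001] -0.006
go [-0.092, -0.022, 0.001] -0.002
down [-0.0, 0.0, 0.133] 0.0
```

send_rows(
  deltas=[
    [[-0.04,-0.01,0],0],
    [[-0.09,-0.02,0],0],
    [[-0.14,-0.03,0],0],
    [[-0.19,-0.04,0],0],
    [[-0.244,-0.054,0.001],-0.005],
  ],
)

```text
clock: 4.13
tool_pos: [0.5671, 0.0151, 0.25]
orientation: [-179.9, 0.0, -89.6]
force: [0.3, -0.8, -0.8]
opening: 0.0375
gripper_force: 30.0
```

send_rows(
  deltas=[
    [[-0.05,-0.01,0],0],
    [[-0.1,-0.02,0],0],
    [[-0.15,-0.03,0],0],
    [[-0.2,-0.045,0],0],
    [[-0.244,-0.055,0.001],-0.006],
  ],
)

```text
clock: 4.55
tool_pos: [0.6101, 0.2116, 0.2489]
orientation: [-179.9, 0.0, -88.9]
force: [1.5, -0.1, -0.1]
opening: 0.0373
gripper_force: 30.0
```

send_rows(
  deltas=[
    [[-0.04,-0.01,0],0],
    [[-0.07,-0.017,0],0],
    [[-0.092,-0.022,0.001],-0.002],
    [[-0.092,-0.022,0.001],-0.002],
    [[-0.092,-0.022,0.001],-0.002],
  ],
)

```text
clock: 4.97
tool_pos: [0.6258, 0.2834, 0.2469]
orientation: [179.9, -0.0, -88.7]
force: [-0.4, -0.0, -2.1]
opening: 0.0376
gripper_force: 30.0
```

Run:
```python
from h import *
q=tr(.042,.06); plan((*q,.143,-90+TY,'down'))
s=ctrl.snapshot('side'); a=cv2.resize(s['color'][170:390,60:290,::-1],None,fx=2.7,fy=2.7); cv2.imwrite('pics/p3.png',a)
```

```text
t 5.0 [0.6258 0.2834 0.2469] yaw -88.7 open 0.038 gf 30.0
down [-0.003, -0.001, 0.13] 0.001
```

View pics/p3.png

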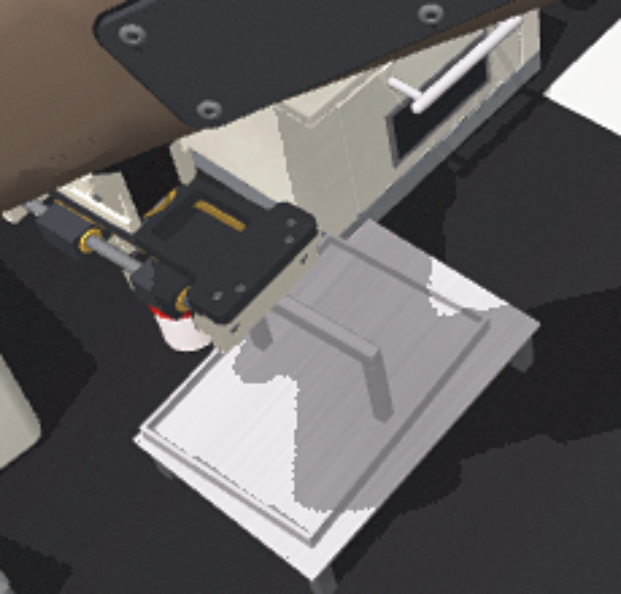

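The jar (crop (182,328)) is held over the far-left bay and the bar is clear. Lower, release and lift.

send_rows(
  deltas=[
    [[-0.002,-0.001,0.04],0],
    [[-0.003,-0.001,0.08],0],
    [[-0.003,-0.001,0.11],0],
    [[-0.003,-0.001,0.123],0],
    [[-0.003,-0.001,0.13],0],
  ],
)

```text
clock: 5.43
tool_pos: [0.626, 0.2834, 0.1424]
orientation: [179.8, -0.1, -88.9]
force: [-19.0, -5.2, 35.1]
opening: 0.0376
gripper_force: 30.0
```

send_rows(
  deltas=[
    [[0,0,0],0],
    [[0,0,0],0],
    [[0,0,0],0],
    [[0,0,0],0],
    [[0,0,0],0],
  ],
)

```text
clock: 5.85
tool_pos: [0.6272, 0.2854, 0.1443]
orientation: [-179.9, 0.1, -88.8]
force: [0.1, -0.6, -1.5]
opening: 0.0377
gripper_force: 30.0
```

send_rows(
  deltas=[
    [[0,0,0],0],
    [[0,0,0],0],
    [[0,0,0],0],
    [[0,0,0],0],
    [[0,0,0],0],
  ],
  gripper=0.62,
)

```text
clock: 6.27
tool_pos: [0.6269, 0.2853, 0.1435]
orientation: [-180.0, 0.0, -88.8]
force: [0.8, 0.6, 0.8]
opening: 0.0538
gripper_force: 0.0
```

send_rows(
  deltas=[
    [[0,0,-0.03],0],
    [[0,0,-0.06],0],
    [[0,0,-0.1],0],
    [[0,0,-0.14],0],
    [[0,0,-0.14],0],
  ],
)

```text
clock: 6.68
tool_pos: [0.6294, 0.2864, 0.2633]
orientation: [-179.4, 0.3, -88.7]
force: [0.8, 0.6, 3.0]
opening: 0.0543
gripper_force: 0.0
```

Run:
```python
from h import *
# next J1 closing x
plan((.508,-.323,.25,-90,'go'),(.508,-.323,.09,-90,'down'))
```

```text
t 6.7 [0.6294 0.2864 0.2633] yaw -88.7 open 0.054 gf 0.0
go [0.244, 0.054, 0.005] 0.005
go [0.244, 0.052, 0.006] 0.004
go [0.245, 0.051, 0.005] 0.005
go [0.026, 0.006, 0.001] 0.0
down [0.0, -0.0, 0.2] 0.0
```

send_rows(
  deltas=[
    [[0.05,0.01,0],0],
    [[0.1,0.02,0],0],
    [[0.15,0.03,0],0],
    [[0.2,0.04,0],0],
    [[0.244,0.054,0.005],0.005],
  ],
)

```text
clock: 7.1
tool_pos: [0.5877, 0.0873, 0.2521]
orientation: [-179.9, 0.0, -89.2]
force: [1.1, -0.1, 0.5]
opening: 0.0538
gripper_force: 0.0
```

send_rows(
  deltas=[
    [[0.05,0.01,0],0],
    [[0.1,0.02,0],0],
    [[0.15,0.03,0],0],
    [[0.2,0.04,0],0],
    [[0.244,0.052,0.006],0.004],
  ],
)

```text
clock: 7.52
tool_pos: [0.5486, -0.1087, 0.2476]
orientation: [-179.9, -0.0, -89.6]
force: [1.0, -0.7, -0.0]
opening: 0.0542
gripper_force: 0.0
```

send_rows(
  deltas=[
    [[0.05,0.01,0],0],
    [[0.1,0.02,0],0],
    [[0.15,0.03,0],0],
    [[0.21,0.04,0],0],
    [[0.255,0.053,0.005],0.005],
  ],
)

```text
clock: 7.93
tool_pos: [0.5086, -0.3101, 0.2437]
orientation: [-179.9, -0.1, -90.0]
force: [1.8, 0.6, -0.3]
opening: 0.0545
gripper_force: 0.0
```

Run:
```python
from h import *
jars()
plan((.508,-.323,.09,-90,'down'))
```

```text
top [([0.633, 0.303], 136), ([0.511, -0.262], 23), ([0.503, -0.316], 67), ([0.433, -0.247], 48), ([0.432, -0.313], 80)]
side [([0.639, -0.325], 43), ([0.544, -0.321], 81), ([0.511, -0.328], 107), ([0.434, -0.325], 119), ([0.434, -0.244], 174), ([0.426, -0.171], 187), ([0.66, 0.269], 334)]
t 8.0 [ 0.5065 -0.3126  0.2419] yaw -90.4 open 0.054 gf 0.0
down [0.013, -0.002, 0.19] -0.004
```

send_rows(
  deltas=[
    [[0.013,-0.002,0.02],-0.004],
    [[0.013,-0.002,0.06],-0.004],
    [[0.013,-0.002,0.1],-0.004],
    [[0.013,-0.002,0.14],-0.004],
    [[0.013,-0.002,0.16],-0.004],
  ],
)

```text
clock: 8.45
tool_pos: [0.5084, -0.3175, 0.1112]
orientation: [179.8, 0.1, -89.7]
force: [-1.9, 0.0, -1.3]
opening: 0.0542
gripper_force: 0.0
```

send_rows(
  deltas=[
    [[0,0,0.01],0],
    [[0,0,0.02],0],
    [[0,0,0.03],0],
    [[0,0,0.03],0],
    [[0,0,0.03],0],
  ],
)

```text
clock: 8.87
tool_pos: [0.5106, -0.3184, 0.0915]
orientation: [-180.0, -0.0, -89.7]
force: [0.0, -0.9, 0.0]
opening: 0.0545
gripper_force: 0.0
```

send_rows(
  deltas=[
    [[0,0,0],0],
    [[0,0,0],0],
    [[0,0,0],0],
    [[0,0,0],0],
    [[0,0,0],0],
  ],
  gripper=0.2,
)

```text
clock: 9.28
tool_pos: [0.5103, -0.3185, 0.0916]
orientation: [-180.0, -0.0, -89.7]
force: [-1.2, 0.7, 5.5]
opening: 0.0379
gripper_force: 30.0
```

send_rows(
  deltas=[
    [[0,0,0],0],
    [[0,0,-0.05],0],
    [[0,0,-0.1],0],
    [[0,0,-0.15],0],
    [[0,0,-0.2],0],
  ],
)

```text
clock: 9.7
tool_pos: [0.5096, -0.3182, 0.2524]
orientation: [180.0, 0.0, -89.7]
force: [1.4, -0.4, -1.1]
opening: 0.0375
gripper_force: 30.0
```

Run:
```python
from h import *
q=tr(-.042,.06); plan((*q,.25,-90+TY,'go'),(*q,.145,-90+TY,'down'))
```

```text
t 9.7 [ 0.5096 -0.3182  0.2524] yaw -89.7 open 0.038 gf 30.0
go [-0.25, -0.015, 0.001] -0.003
go [-0.249, -0.016, 0.001] -0.003
go [-0.249, -0.017, 0.001] -0.004
go [-0.004, -0.0, 0.0] -0.0
down [-0.0, -0.0, 0.131] -0.0
```

send_rows(
  deltas=[
    [[-0.05,-0.003,0],0],
    [[-0.1,-0.006,0],0],
    [[-0.15,-0.01,0],0],
    [[-0.2,-0.012,0],0],
    [[-0.25,-0.015,0.001],-0.003],
  ],
)

```text
clock: 10.12
tool_pos: [0.5206, -0.1167, 0.2502]
orientation: [-180.0, 0.0, -89.5]
force: [0.6, 0.6, -1.3]
opening: 0.0374
gripper_force: 30.0
```

send_rows(
  deltas=[
    [[-0.05,-0.003,0],0],
    [[-0.1,-0.006,0],0],
    [[-0.15,-0.01,0],0],
    [[-0.2,-0.012,0],0],
    [[-0.249,-0.016,0.001],-0.003],
  ],
)

```text
clock: 10.53
tool_pos: [0.5313, 0.083, 0.2495]
orientation: [-180.0, 0.0, -89.2]
force: [1.1, 0.0, -1.8]
opening: 0.0373
gripper_force: 30.0
```

send_rows(
  deltas=[
    [[-0.05,-0.003,0],0],
    [[-0.1,-0.006,0],0],
    [[-0.15,-0.01,0],0],
    [[-0.2,-0.012,0],0],
    [[-0.253,-0.017,0.001],-0.004],
  ],
)

```text
clock: 10.95
tool_pos: [0.5417, 0.2845, 0.2486]
orientation: [180.0, 0.0, -88.8]
force: [0.7, -1.1, -0.9]
opening: 0.0377
gripper_force: 30.0
```

send_rows(
  deltas=[
    [[0,0,0.02],0],
    [[0,0,0.05],0],
    [[0,0,0.08],0],
    [[0,0,0.1],0],
    [[0,0,0.11],0],
  ],
)

```text
clock: 11.37
tool_pos: [0.5412, 0.2819, 0.1576]
orientation: [179.8, -0.1, -88.8]
force: [-0.7, -0.8, -1.3]
opening: 0.0376
gripper_force: 30.0
```

Run:
```python
from h import *
q=tr(-.042,.06); plan((*q,.145,-90+TY,'down'))
```

```text
t 11.4 [0.5412 0.2819 0.1576] yaw -88.8 open 0.038 gf 30.0
down [-0.003, -0.001, 0.016] -0.0
```

send_rows(
  deltas=[
    [[-0.003,-0.001,0.006],0],
    [[-0.003,-0.001,0.011],0],
    [[-0.003,-0.001,0.016],0],
    [[-0.003,-0.001,0.019],0],
    [[-0.003,-0.001,0.019],0],
  ],
)

```text
clock: 11.78
tool_pos: [0.5432, 0.285, 0.1455]
orientation: [-180.0, 0.0, -88.8]
force: [-0.6, 0.2, -1.3]
opening: 0.0375
gripper_force: 30.0
```

send_rows(
  deltas=[
    [[0,0,0],0],
    [[0,0,0],0],
    [[0,0,0],0],
    [[0,0,0],0],
    [[0,0,0],0],
  ],
  gripper=0.62,
)

```text
clock: 12.2
tool_pos: [0.5433, 0.2851, 0.1456]
orientation: [-180.0, 0.0, -88.8]
force: [0.0, -0.4, -0.6]
opening: 0.0538
gripper_force: 0.0
```

send_rows(
  deltas=[
    [[0,0,-0.02],0],
    [[0,0,-0.05],0],
    [[0,0,-0.09],0],
    [[0,0,-0.12],0],
    [[0,0,-0.13],0],
  ],
)

```text
clock: 12.62
tool_pos: [0.5445, 0.2859, 0.2539]
orientation: [-179.7, 0.2, -88.8]
force: [0.6, 0.3, -0.5]
opening: 0.0543
gripper_force: 0.0
```

Run:
```python
from h import *
plan((.425,-.170,.25,180,'go'),(.425,-.170,.09,180,'down'))
```

```text
t 12.6 [0.5445 0.2859 0.2539] yaw -88.8 open 0.054 gf 0.0
go [0.217, 0.062, 0.002] 0.389
go [0.214, -0.074, 0.002] 0.389
go [0.08, -0.111, 0.001] 0.236
down [0.0, -0.0, 0.2] -0.0
```

send_rows(
  deltas=[
    [[0.05,0.014,0],0.078],
    [[0.1,0.028,0],0.156],
    [[0.15,0.042,0],0.234],
    [[0.19,0.055,0],0.312],
    [[0.217,0.062,0.002],0.389],
  ],
)

```text
clock: 13.03
tool_pos: [0.4957, 0.1078, 0.2479]
orientation: [180.0, 0.0, -124.2]
force: [0.0, 0.2, -0.4]
opening: 0.0543
gripper_force: 0.0
```

send_rows(
  deltas=[
    [[0.05,-0.018,0],0.078],
    [[0.1,-0.035,0],0.156],
    [[0.15,-0.05,0],0.234],
    [[0.19,-0.065,0],0.312],
    [[0.214,-0.074,0.002],0.389],
  ],
)

```text
clock: 13.45
tool_pos: [0.4495, -0.0673, 0.2463]
orientation: [180.0, 0.0, -159.2]
force: [0.7, 0.2, -0.0]
opening: 0.0545
gripper_force: 0.0
```

send_rows(
  deltas=[
    [[0.03,-0.04,0],0.078],
    [[0.06,-0.08,0],0.156],
    [[0.08,-0.111,0.001],0.236],
    [[0.08,-0.111,0.001],0.236],
    [[0.08,-0.111,0.001],0.236],
  ],
)

```text
clock: 13.87
tool_pos: [0.4229, -0.172, 0.2451]
orientation: [180.0, -0.0, 179.8]
force: [-0.3, 0.4, 0.3]
opening: 0.0544
gripper_force: 0.0
```

Run:
```python
from h import *
t,s=jars(); plan((.425,-.170,.09,180,'down'))
print([ray(s,*c,.097)[:2].round(3) for c,a in reds(s)])
```

```text
top [([0.633, 0.303], 137), ([0.605, -0.26], 50), ([0.545, 0.299], 134), ([0.516, -0.263], 47)]
side [([0.637, -0.319], 81), ([0.434, -0.325], 120), ([0.435, -0.249], 135), ([0.428, -0.176], 153), ([0.66, 0.268], 336), ([0.57, 0.264], 363)]
t 14.0 [ 0.4236 -0.1706  0.2452] yaw 180.0 open 0.054 gf 0.0
down [-0.002, 0.001, 0.194] -0.0
[array([ 0.605, -0.262]), array([ 0.416, -0.268]), array([ 0.417, -0.197]), array([ 0.41 , -0.129]), array([0.627, 0.286]), array([0.543, 0.282])]
```

send_rows(
  deltas=[
    [[-0.002,0.001,0.03],0],
    [[-0.002,0.001,0.07],0],
    [[-0.002,0.001,0.11],0],
    [[-0.002,0.001,0.15],0],
    [[-0.002,0.001,0.165],0],
  ],
  gripper=0.59,
)

```text
clock: 14.38
tool_pos: [0.4236, -0.1686, 0.1098]
orientation: [180.0, -0.3, -179.9]
force: [-0.7, 0.1, 0.0]
opening: 0.0516
gripper_force: 0.0
```

send_rows(
  deltas=[
    [[0,0,0.01],0],
    [[0,0,0.02],0],
    [[0,0,0.028],0],
    [[0,0,0.028],0],
    [[0,0,0.028],0],
  ],
)

```text
clock: 14.8
tool_pos: [0.4256, -0.1697, 0.0913]
orientation: [-180.0, 0.0, 180.0]
force: [-0.4, 0.6, -0.1]
opening: 0.0517
gripper_force: 0.0
```

send_rows(
  deltas=[
    [[0,0,0],0],
    [[0,0,0],0],
    [[0,0,0],0],
    [[0,0,0],0],
    [[0,0,0],0],
  ],
  gripper=0.2,
)

```text
clock: 15.22
tool_pos: [0.4256, -0.1699, 0.0915]
orientation: [-180.0, 0.1, 179.9]
force: [-1.2, 1.1, 6.0]
opening: 0.0375
gripper_force: 30.0
```

send_rows(
  deltas=[
    [[0,0,0],0],
    [[0,0,-0.05],0],
    [[0,0,-0.1],0],
    [[0,0,-0.15],0],
    [[0,0,-0.2],0],
  ],
)

```text
clock: 15.63
tool_pos: [0.4244, -0.1699, 0.2527]
orientation: [180.0, -0.0, 179.9]
force: [1.8, -0.4, -2.5]
opening: 0.0374
gripper_force: 30.0
```

Run:
```python
from h import *
q=tr(.048,-.06); plan((*q,.25,-180+TY,'go'),(*q,.145,-180+TY,'down'))
```

```text
t 15.6 [ 0.4244 -0.1699  0.2527] yaw 179.9 open 0.037 gf 30.0
go [-0.132, 0.212, 0.002] -0.007
go [-0.133, 0.207, 0.001] -0.007
down [0.0, -0.0, 0.132] -0.0
```

send_rows(
  deltas=[
    [[-0.025,0.04,0],0],
    [[-0.05,0.08,0],0],
    [[-0.08,0.128,0],0],
    [[-0.11,0.176,0],0],
    [[-0.132,0.212,0.002],-0.007],
  ],
)

```text
clock: 16.05
tool_pos: [0.5315, 0.0013, 0.2498]
orientation: [180.0, 0.1, -179.5]
force: [0.9, -0.8, -0.5]
opening: 0.0373
gripper_force: 30.0
```

send_rows(
  deltas=[
    [[-0.025,0.04,0],0],
    [[-0.055,0.088,0],0],
    [[-0.085,0.135,0],0],
    [[-0.115,0.18,0],0],
    [[-0.133,0.207,0.001],-0.007],
  ],
)

```text
clock: 16.47
tool_pos: [0.6367, 0.1688, 0.2481]
orientation: [180.0, -0.0, -178.8]
force: [0.1, -1.1, -0.1]
opening: 0.0371
gripper_force: 30.0
```

send_rows(
  deltas=[
    [[0,0,0.02],0],
    [[0,0,0.05],0],
    [[0,0,0.08],0],
    [[0,0,0.1],0],
    [[0,0,0.11],0],
  ],
)

```text
clock: 16.88
tool_pos: [0.6342, 0.1657, 0.1573]
orientation: [-179.9, -0.2, -178.8]
force: [-0.3, -0.9, -0.7]
opening: 0.0373
gripper_force: 30.0
```

send_rows(
  deltas=[
    [[0,0,0.006],0],
    [[0,0,0.012],0],
    [[0,0,0.018],0],
    [[0,0,0.02],0],
    [[0,0,0.02],0],
  ],
)

```text
clock: 17.3
tool_pos: [0.6358, 0.1663, 0.1448]
orientation: [180.0, 0.0, -178.8]
force: [0.7, -0.1, -0.6]
opening: 0.0376
gripper_force: 30.0
```

Run:
```python
from h import *
q=tr(.048,-.06); plan((*q,.145,-180+TY,'down'))
```

```text
t 17.3 [0.6358 0.1663 0.1448] yaw -178.8 open 0.038 gf 30.0
down [0.001, -0.0, -0.0] -0.0
```

Release, lift, and move to J4.

send_rows(
  deltas=[
    [[0,0,0],0],
    [[0,0,0],0],
    [[0,0,0],0],
    [[0,0,0],0],
    [[0,0,0],0],
  ],
  gripper=0.6,
)

```text
clock: 17.72
tool_pos: [0.6358, 0.1664, 0.1449]
orientation: [180.0, 0.0, -178.8]
force: [0.0, 0.5, -0.1]
opening: 0.0523
gripper_force: 0.0
```

send_rows(
  deltas=[
    [[0,0,-0.02],0],
    [[0,0,-0.05],0],
    [[0,0,-0.09],0],
    [[0,0,-0.12],0],
    [[0,0,-0.13],0],
  ],
)

```text
clock: 18.13
tool_pos: [0.6372, 0.1667, 0.2534]
orientation: [179.9, 0.3, -178.8]
force: [0.8, 1.0, 0.5]
opening: 0.0523
gripper_force: 0.0
```

Run:
```python
from h import *
plan((.433,-.243,.25,180,'go'))
t,s=jars()
```

```text
t 18.1 [0.6372 0.1667 0.2534] yaw -178.8 open 0.052 gf 0.0
go [0.116, -0.221, 0.002] 0.006
go [0.114, -0.222, 0.002] 0.006
go [0.033, -0.065, 0.0] 0.002
top [([0.632, 0.181], 20), ([0.626, 0.302], 78), ([0.605, -0.26], 51), ([0.545, 0.299], 134), ([0.515, -0.264], 50), ([0.432, -0.241], 119), ([0.431, -0.316], 123)]
side [([0.636, -0.318], 88), ([0.544, -0.322], 92), ([0.433, -0.32], 170), ([0.434, -0.243], 177), ([0.669, 0.14], 283), ([0.659, 0.268], 351), ([0.569, 0.265], 369)]
```

send_rows(
  deltas=[
    [[0.02,-0.04,0],0],
    [[0.045,-0.085,0],0],
    [[0.07,-0.135,0],0],
    [[0.095,-0.18,0],0],
    [[0.116,-0.221,0.002],0.006],
  ],
)

```text
clock: 18.65
tool_pos: [0.5446, -0.014, 0.2455]
orientation: [-180.0, -0.1, -179.3]
force: [1.1, -0.5, 1.0]
opening: 0.0526
gripper_force: 0.0
```

send_rows(
  deltas=[
    [[0.025,-0.045,0],0],
    [[0.05,-0.09,0],0],
    [[0.075,-0.14,0],0],
    [[0.098,-0.19,0],0],
    [[0.12,-0.232,0.002],0.006],
  ],
)

```text
clock: 19.07
tool_pos: [0.4519, -0.199, 0.2444]
orientation: [180.0, -0.1, -179.8]
force: [0.9, -0.6, 0.3]
opening: 0.0523
gripper_force: 0.0
```

send_rows(
  deltas=[
    [[0.02,-0.04,0],0],
    [[0.027,-0.055,0.01],0.002],
    [[0.027,-0.055,0.04],0.002],
    [[0.027,-0.055,0.07],0.002],
    [[0.027,-0.055,0.08],0.002],
  ],
)

```text
clock: 19.48
tool_pos: [0.4293, -0.2415, 0.1774]
orientation: [179.9, -0.3, 179.8]
force: [-0.4, 0.3, 0.2]
opening: 0.0526
gripper_force: 0.0
```

Run:
```python
from h import *
plan((.433,-.242,.091,180,'down'))
```

```text
t 19.5 [ 0.4293 -0.2415  0.1774] yaw 179.8 open 0.053 gf 0.0
down [-0.005, -0.001, 0.108] -0.002
```

send_rows(
  deltas=[
    [[-0.003,-0.001,0.03],0],
    [[-0.003,-0.001,0.06],0],
    [[-0.003,-0.001,0.09],0],
    [[-0.003,-0.001,0.105],0],
    [[-0.003,-0.001,0.111],0],
  ],
)

```text
clock: 19.9
tool_pos: [0.433, -0.242, 0.0902]
orientation: [180.0, -0.3, 180.0]
force: [0.3, -0.1, 1.1]
opening: 0.0523
gripper_force: 0.0
```

send_rows(
  deltas=[
    [[0,0,0],0],
    [[0,0,0],0],
    [[0,0,0],0],
    [[0,0,0],0],
    [[0,0,0],0],
  ],
  gripper=0.2,
)

```text
clock: 20.32
tool_pos: [0.435, -0.2425, 0.0935]
orientation: [-180.0, 0.1, 180.0]
force: [-0.4, 0.4, 2.9]
opening: 0.0378
gripper_force: 30.0
```

send_rows(
  deltas=[
    [[0,0,0],0],
    [[0,0,0],0],
    [[0,0,-0.05],0],
    [[0,0,-0.1],0],
    [[0,0,-0.15],0],
  ],
)

```text
clock: 20.73
tool_pos: [0.4336, -0.2424, 0.2137]
orientation: [180.0, -0.1, 179.9]
force: [1.9, -0.2, -1.1]
opening: 0.0372
gripper_force: 30.0
```

Run:
```python
from h import *
q=tr(0,-.06); plan((*q,.25,-180+TY,'go'),(*q,.145,-180+TY,'down'))
```

```text
t 20.7 [ 0.4336 -0.2424  0.2137] yaw 179.9 open 0.037 gf 30.0
go [-0.087, 0.233, -0.021] -0.006
go [-0.09, 0.232, -0.021] -0.007
go [-0.017, 0.043, -0.003] -0.001
down [0.0, 0.0, 0.131] 0.0
```

send_rows(
  deltas=[
    [[-0.017,0.045,-0.02],0],
    [[-0.035,0.09,-0.021],0],
    [[-0.052,0.14,-0.021],0],
    [[-0.07,0.19,-0.021],0],
    [[-0.087,0.233,-0.021],-0.006],
  ],
)

```text
clock: 21.15
tool_pos: [0.5042, -0.0542, 0.2299]
orientation: [180.0, 0.1, -179.5]
force: [0.4, -0.4, -1.4]
opening: 0.0372
gripper_force: 30.0
```

send_rows(
  deltas=[
    [[-0.018,0.048,-0.01],0],
    [[-0.036,0.094,-0.021],0],
    [[-0.055,0.14,-0.021],0],
    [[-0.073,0.19,-0.021],0],
    [[-0.09,0.232,-0.021],-0.007],
  ],
)

```text
clock: 21.57
tool_pos: [0.5748, 0.1324, 0.2464]
orientation: [180.0, 0.0, -178.9]
force: [1.4, -1.5, -1.2]
opening: 0.0377
gripper_force: 30.0
```

send_rows(
  deltas=[
    [[-0.017,0.043,0.01],-0.001],
    [[-0.017,0.043,0.04],-0.001],
    [[-0.017,0.043,0.07],-0.001],
    [[-0.017,0.043,0.09],-0.001],
    [[-0.017,0.043,0.1],-0.001],
  ],
)

```text
clock: 21.98
tool_pos: [0.5862, 0.1644, 0.1634]
orientation: [-179.9, -0.2, -178.8]
force: [-0.0, 0.2, -2.1]
opening: 0.0372
gripper_force: 30.0
```

Run:
```python
from h import *
q=tr(0,-.06); plan((*q,.147,-180+TY,'down'))
```

```text
t 22.0 [0.5862 0.1644 0.1634] yaw -178.8 open 0.037 gf 30.0
down [-0.001, 0.001, 0.02] 0.0
```

send_rows(
  deltas=[
    [[0,0,0.007],0],
    [[0,0,0.014],0],
    [[0,0,0.02],0],
    [[0,0,0.023],0],
    [[0,0,0.023],0],
  ],
)

```text
clock: 22.4
tool_pos: [0.5876, 0.1646, 0.1479]
orientation: [180.0, 0.0, -178.8]
force: [-0.2, 0.4, -2.3]
opening: 0.0369
gripper_force: 30.0
```

send_rows(
  deltas=[
    [[0,0,0],0],
    [[0,0,0],0],
    [[0,0,0],0],
    [[0,0,0],0],
    [[0,0,0],0],
  ],
  gripper=0.6,
)

```text
clock: 22.82
tool_pos: [0.5877, 0.1648, 0.1481]
orientation: [180.0, 0.0, -178.8]
force: [0.2, 0.2, 0.9]
opening: 0.0524
gripper_force: 0.0
```

send_rows(
  deltas=[
    [[0,0,-0.02],0],
    [[0,0,-0.05],0],
    [[0,0,-0.09],0],
    [[0,0,-0.12],0],
    [[0,0,-0.13],0],
  ],
)

```text
clock: 23.23
tool_pos: [0.5891, 0.1653, 0.2564]
orientation: [179.9, 0.3, -178.8]
force: [-0.1, -1.1, 0.4]
opening: 0.0523
gripper_force: 0.0
```

Run:
```python
from h import *
t,s=jars()
plan((.431,-.318,.25,180,'go'))
```

```text
top [([0.605, -0.26], 50), ([0.545, 0.299], 134), ([0.515, -0.264], 48), ([0.431, -0.316], 123)]
side [([0.636, -0.318], 89), ([0.544, -0.322], 92), ([0.433, -0.32], 170), ([0.668, 0.142], 257), ([0.615, 0.139], 294), ([0.659, 0.268], 349), ([0.569, 0.264], 372)]
t 23.3 [0.5883 0.1651 0.254 ] yaw -178.8 open 0.053 gf 0.0
go [0.082, -0.236, 0.002] 0.005
go [0.081, -0.237, 0.002] 0.005
go [0.042, -0.128, 0.001] 0.003
```

send_rows(
  deltas=[
    [[0.015,-0.045,0],0],
    [[0.03,-0.09,0],0],
    [[0.05,-0.14,0],0],
    [[0.066,-0.19,0],0],
    [[0.082,-0.236,0.002],0.005],
  ],
)

```text
clock: 23.75
tool_pos: [0.5244, -0.027, 0.2489]
orientation: [-180.0, -0.1, -179.2]
force: [1.0, -0.9, -0.4]
opening: 0.0527
gripper_force: 0.0
```

send_rows(
  deltas=[
    [[0.015,-0.045,0],0],
    [[0.032,-0.092,0],0],
    [[0.05,-0.14,0],0],
    [[0.066,-0.19,0],0],
    [[0.081,-0.237,0.002],0.005],
  ],
)

```text
clock: 24.17
tool_pos: [0.462, -0.2174, 0.2476]
orientation: [180.0, -0.1, -179.7]
force: [0.9, -0.6, 0.1]
opening: 0.0522
gripper_force: 0.0
```

send_rows(
  deltas=[
    [[0.015,-0.045,0],0],
    [[0.03,-0.09,0],0],
    [[0.042,-0.128,0.01],0.003],
    [[0.042,-0.128,0.04],0.003],
    [[0.042,-0.128,0.06],0.003],
  ],
)

```text
clock: 24.58
tool_pos: [0.4287, -0.3197, 0.1979]
orientation: [179.9, -0.1, 179.8]
force: [0.4, 0.6, -0.4]
opening: 0.0525
gripper_force: 0.0
```

Run:
```python
from h import *
plan((.431,-.318,.092,180,'down'))
```

```text
t 24.6 [ 0.4287 -0.3197  0.1979] yaw 179.8 open 0.053 gf 0.0
down [-0.003, 0.002, 0.132] -0.002
```

send_rows(
  deltas=[
    [[-0.001,0,0.03],0],
    [[-0.001,0,0.07],0],
    [[-0.001,0,0.105],0],
    [[-0.001,0,0.125],0],
    [[-0.001,0,0.134],0],
  ],
)

```text
clock: 25.0
tool_pos: [0.429, -0.3176, 0.0895]
orientation: [179.9, -0.3, 180.0]
force: [-0.2, 0.2, 0.6]
opening: 0.0525
gripper_force: 0.0
```

send_rows(
  deltas=[
    [[0,0,0],0],
    [[0,0,0],0],
    [[0,0,0],0],
    [[0,0,0],0],
    [[0,0,0],0],
  ],
  gripper=0.2,
)

```text
clock: 25.42
tool_pos: [0.4319, -0.3185, 0.0944]
orientation: [-180.0, 0.1, -180.0]
force: [-0.2, -0.6, -2.0]
opening: 0.0375
gripper_force: 30.0
```

send_rows(
  deltas=[
    [[0,0,0],0],
    [[0,0,0],0],
    [[0,0,-0.05],0],
    [[0,0,-0.1],0],
    [[0,0,-0.15],0],
  ],
)

```text
clock: 25.83
tool_pos: [0.4307, -0.3182, 0.2145]
orientation: [180.0, -0.1, -180.0]
force: [1.4, -0.3, -1.8]
opening: 0.0372
gripper_force: 30.0
```

Run:
```python
from h import *
q=tr(-.048,-.06); plan((*q,.25,-180+TY,'go'),(*q,.147,-180+TY,'down'))
```

```text
t 25.8 [ 0.4307 -0.3182  0.2145] yaw -180.0 open 0.037 gf 30.0
go [-0.055, 0.243, -0.018] -0.005
go [-0.056, 0.243, -0.018] -0.005
go [-0.028, 0.116, -0.008] -0.003
down [-0.0, -0.0, 0.128] 0.0
```

send_rows(
  deltas=[
    [[-0.01,0.045,-0.018],0],
    [[-0.02,0.09,-0.018],0],
    [[-0.032,0.14,-0.018],0],
    [[-0.043,0.19,-0.018],0],
    [[-0.055,0.243,-0.018],-0.005],
  ],
)

```text
clock: 26.25
tool_pos: [0.4746, -0.1242, 0.2283]
orientation: [180.0, 0.1, -179.6]
force: [0.7, 0.1, -2.1]
opening: 0.0372
gripper_force: 30.0
```

send_rows(
  deltas=[
    [[-0.01,0.048,-0.018],0],
    [[-0.022,0.096,-0.018],0],
    [[-0.033,0.145,-0.018],0],
    [[-0.044,0.195,-0.018],0],
    [[-0.056,0.243,-0.018],-0.005],
  ],
)

```text
clock: 26.67
tool_pos: [0.5177, 0.0712, 0.2427]
orientation: [180.0, 0.0, -179.1]
force: [1.0, 0.1, -1.8]
opening: 0.0375
gripper_force: 30.0
```

send_rows(
  deltas=[
    [[-0.012,0.045,-0.008],0],
    [[-0.022,0.09,-0.008],0],
    [[-0.028,0.116,0],-0.003],
    [[-0.028,0.116,0.03],-0.003],
    [[-0.028,0.116,0.06],-0.003],
  ],
)

```text
clock: 27.08
tool_pos: [0.5395, 0.1642, 0.1943]
orientation: [179.9, 0.1, -178.7]
force: [-0.2, -0.2, -2.3]
opening: 0.0373
gripper_force: 30.0
```

Run:
```python
from h import *
q=tr(-.048,-.06); plan((*q,.148,-180+TY,'down'))
```

```text
t 27.1 [0.5395 0.1642 0.1943] yaw -178.7 open 0.037 gf 30.0
down [0.001, -0.0, 0.058] 0.002
```

send_rows(
  deltas=[
    [[0.001,0,0.015],0],
    [[0.001,0,0.035],0],
    [[0.001,0,0.05],0],
    [[0.001,0,0.06],0],
    [[0.001,0,0.062],0],
  ],
)

```text
clock: 27.5
tool_pos: [0.5381, 0.1623, 0.1444]
orientation: [-180.0, -0.0, -178.8]
force: [-4.7, 0.7, 12.1]
opening: 0.0369
gripper_force: 30.0
```

send_rows(
  deltas=[
    [[0,0,0],0],
    [[0,0,0],0],
    [[0,0,0],0],
    [[0,0,0],0],
    [[0,0,0],0],
  ],
)

```text
clock: 27.92
tool_pos: [0.5381, 0.1621, 0.1447]
orientation: [180.0, 0.0, -178.8]
force: [-0.5, -0.1, -0.7]
opening: 0.0374
gripper_force: 30.0
```

send_rows(
  deltas=[
    [[0,0,0],0],
    [[0,0,0],0],
    [[0,0,0],0],
    [[0,0,0],0],
    [[0,0,0],0],
  ],
  gripper=0.6,
)

```text
clock: 28.33
tool_pos: [0.5382, 0.1622, 0.1446]
orientation: [180.0, 0.0, -178.8]
force: [0.5, 0.6, 0.2]
opening: 0.0521
gripper_force: 0.0
```

send_rows(
  deltas=[
    [[0,0,-0.02],0],
    [[0,0,-0.05],0],
    [[0,0,-0.09],0],
    [[0,0,-0.12],0],
    [[0,0,-0.13],0],
  ],
)

```text
clock: 28.75
tool_pos: [0.5396, 0.1628, 0.2528]
orientation: [179.9, 0.3, -178.8]
force: [0.6, 0.1, 0.5]
opening: 0.0524
gripper_force: 0.0
```

Run:
```python
from h import *
# handle: centre (.637,-.020), closing along incubator x -> yaw -90-1.7
plan((.52,-.02,.26,-91.7,'go'),(.637,-.02,.26,-91.7,'go2'))
```

```text
t 28.8 [0.5396 0.1628 0.2528] yaw -178.8 open 0.052 gf 0.0
go [0.012, -0.092, -0.004] -0.389
go [0.062, -0.068, -0.003] -0.389
go [0.044, -0.01, -0.002] -0.189
go2 [-0.005, -0.146, 0.0] -0.0
```

send_rows(
  deltas=[
    [[0,-0.02,0],-0.078],
    [[0.005,-0.04,0],-0.156],
    [[0.008,-0.06,0],-0.234],
    [[0.01,-0.08,0],-0.312],
    [[0.012,-0.092,-0.004],-0.389],
  ],
  gripper=0.25,
)

```text
clock: 29.17
tool_pos: [0.5293, 0.087, 0.251]
orientation: [180.0, -0.1, -143.5]
force: [-0.4, -0.5, -1.5]
opening: 0.0256
gripper_force: 0.0
```

send_rows(
  deltas=[
    [[0.012,-0.014,0],-0.078],
    [[0.025,-0.028,0],-0.156],
    [[0.04,-0.042,0],-0.234],
    [[0.05,-0.055,0],-0.312],
    [[0.062,-0.068,-0.003],-0.389],
  ],
)

```text
clock: 29.58
tool_pos: [0.5217, 0.0144, 0.2535]
orientation: [179.9, -0.0, -108.4]
force: [0.5, -1.1, -0.4]
opening: 0.0218
gripper_force: 0.0
```

send_rows(
  deltas=[
    [[0.015,-0.003,0],-0.078],
    [[0.03,-0.006,0],-0.156],
    [[0.044,-0.01,-0.002],-0.189],
    [[0.044,-0.01,-0.002],-0.189],
    [[0.044,-0.01,-0.002],-0.189],
  ],
)

```text
clock: 30.0
tool_pos: [0.5183, -0.0211, 0.2556]
orientation: [180.0, 0.0, -91.9]
force: [-0.6, 0.6, -0.2]
opening: 0.0216
gripper_force: 0.0
```

Run:
```python
from h import *
t,s=jars()
print([ray(s,*c,.097)[:2].round(3).tolist() for c,a in reds(s)])
plan((.637,-.02,.21,-91.7,'go2'),(.637,-.02,.187,-91.7,'down'))
a=cv2.resize(s['color'][170:390,60:290,::-1],None,fx=2.7,fy=2.7); cv2.imwrite('pics/p5.png',a)
```

```text
top [([0.643, 0.178], 138), ([0.632, 0.303], 138), ([0.605, -0.26], 35), ([0.516, -0.264], 50)]
side [([0.639, -0.326], 38), ([0.542, -0.328], 43), ([0.67, 0.141], 281), ([0.616, 0.139], 284), ([0.564, 0.136], 303), ([0.66, 0.269], 338), ([0.57, 0.264], 364)]
[[0.607, -0.269], [0.516, -0.271], [0.636, 0.167], [0.586, 0.165], [0.538, 0.162], [0.627, 0.286], [0.543, 0.282]]
t 30.1 [ 0.5184 -0.0205  0.2555] yaw -91.9 open 0.022 gf 0.0
go2 [-0.005, -0.148, 0.057] -0.002
down [-0.0, -0.0, 0.029] 0.0
```

View pics/p5.png

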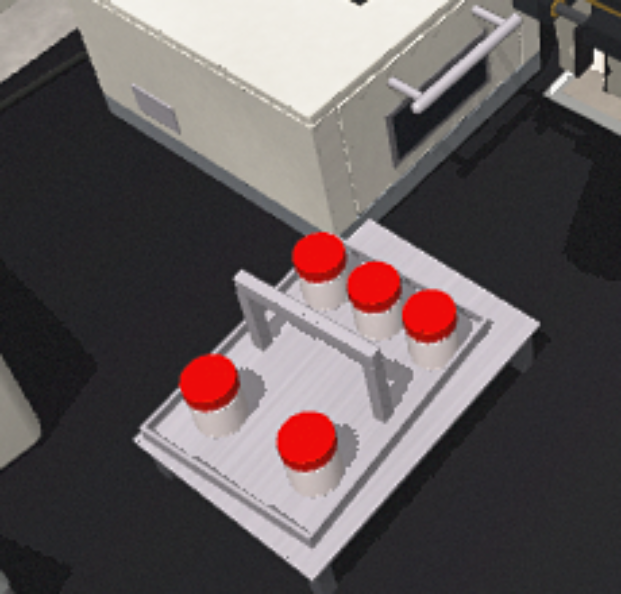

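All five jars stand upright inside the tray rim: three on the right side of the bar and two on the left. The drawer is shut. Next is the handle.

send_rows(
  deltas=[
    [[-0.001,-0.04,0],-0.002],
    [[-0.003,-0.08,0],-0.002],
    [[-0.004,-0.12,0],-0.002],
    [[-0.005,-0.149,0],-0.002],
    [[-0.005,-0.149,0],-0.002],
  ],
)

```text
clock: 30.52
tool_pos: [0.6413, -0.0196, 0.2542]
orientation: [180.0, -0.0, -91.6]
force: [-0.4, 0.6, -0.2]
opening: 0.0217
gripper_force: 0.0
```

send_rows(
  deltas=[
    [[0,0,0],0],
    [[0,0,0],0],
    [[0,0,0],0],
    [[0,0,0.01],0],
    [[0,0,0.02],0],
  ],
)

```text
clock: 30.93
tool_pos: [0.6374, -0.0201, 0.2401]
orientation: [-179.9, 0.0, -91.6]
force: [0.2, -0.7, -0.6]
opening: 0.0219
gripper_force: 0.0
```

Run:
```python
from h import *
plan((.638,-.02,.188,-91.7,'down'))
s=ctrl.snapshot('side'); a=cv2.resize(s['color'][130:280,130:330,::-1],None,fx=3.5,fy=3.5); cv2.imwrite('pics/h.png',a)
```

```text
t 30.9 [ 0.6374 -0.0201  0.2401] yaw -91.6 open 0.022 gf 0.0
down [-0.0, -0.001, 0.065] 0.001
```

View pics/h.png

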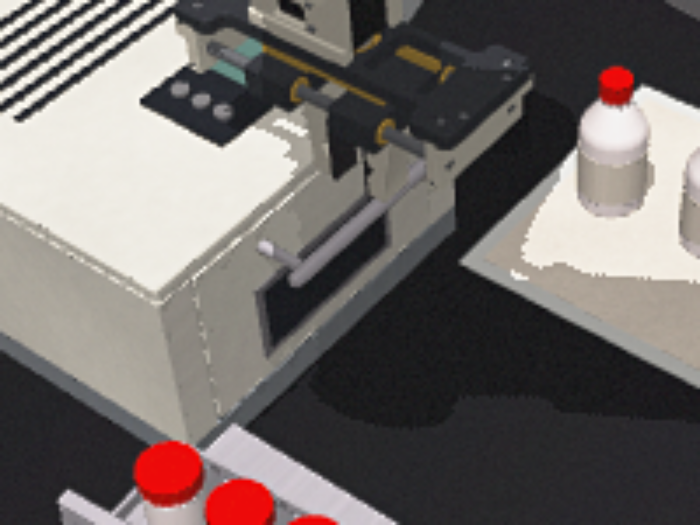

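The fingers straddle the handle line at crop (365,195). Descend gently and close.

send_rows(
  deltas=[
    [[0,-0.001,0.012],0],
    [[0,-0.001,0.024],0],
    [[0,-0.001,0.034],0],
    [[0,-0.001,0.042],0],
    [[0,-0.001,0.048],0],
  ],
)

```text
clock: 31.4
tool_pos: [0.6382, -0.0205, 0.2]
orientation: [179.9, -0.0, -91.6]
force: [-0.2, -0.0, 0.7]
opening: 0.022
gripper_force: 0.0
```

send_rows(
  deltas=[
    [[0,0,0.005],0],
    [[0,0,0.01],0],
    [[0,0,0.015],0],
    [[0,0,0.018],0],
    [[0,0,0.018],0],
  ],
)

```text
clock: 31.82
tool_pos: [0.6383, -0.0205, 0.1864]
orientation: [180.0, -0.0, -91.6]
force: [-1.0, 0.4, 0.5]
opening: 0.0215
gripper_force: 0.0
```

send_rows(
  deltas=[
    [[0,0,0],0],
    [[0,0,0],0],
    [[0,0,0],0],
    [[0,0,0],0],
    [[0,0,0],0],
  ],
  gripper=0.0,
)

```text
clock: 32.23
tool_pos: [0.6389, -0.0204, 0.1874]
orientation: [-179.9, 0.0, -91.6]
force: [1.4, 0.6, 0.9]
opening: 0.0101
gripper_force: 30.0
```

send_rows(
  deltas=[
    [[0,0.01,0],0],
    [[0,0.03,0],0],
    [[0,0.055,0],0],
    [[0,0.08,0],0],
    [[0,0.1,0],0],
  ],
)

```text
clock: 32.65
tool_pos: [0.5582, -0.0178, 0.1873]
orientation: [-179.9, 0.1, -91.6]
force: [3.1, 2.8, -1.8]
opening: 0.0098
gripper_force: 30.0
```

send_rows(
  deltas=[
    [[0,0.025,0],0],
    [[0,0.05,0],0],
    [[0,0.075,0],0],
    [[0,0.1,0],0],
    [[0,0.12,0],0],
  ],
)

```text
clock: 33.07
tool_pos: [0.4622, -0.0147, 0.1873]
orientation: [-179.8, 0.1, -91.6]
force: [3.5, 5.5, -2.9]
opening: 0.0101
gripper_force: 30.0
```

send_rows(
  deltas=[
    [[0,0.01,0],0],
    [[0,0.02,0],0],
    [[0,0.03,0],0],
    [[0,0.037,0],0],
    [[0,0.04,0],0],
  ],
)

```text
clock: 33.48
tool_pos: [0.4316, -0.0136, 0.1874]
orientation: [-179.7, 0.2, -91.6]
force: [16.5, -0.8, -19.1]
opening: 0.0098
gripper_force: 30.0
```

send_rows(
  deltas=[
    [[0,0.001,0],0],
    [[0,0.002,0],0],
    [[0,0.002,0],0],
    [[0,0.002,0],0],
    [[0,0.002,0],0],
  ],
)

```text
clock: 33.9
tool_pos: [0.4315, -0.0136, 0.1874]
orientation: [-179.7, 0.1, -91.5]
force: [12.3, 0.5, -13.2]
opening: 0.0098
gripper_force: 30.0
```

send_rows(
  deltas=[
    [[0,0,0],0],
    [[0,0,0],0],
    [[0,0,0],0],
    [[0,0,-0.005],0],
    [[0,0,-0.01],0],
  ],
  gripper=0.27,
)

```text
clock: 34.32
tool_pos: [0.4286, -0.0148, 0.1952]
orientation: [180.0, -0.0, -91.6]
force: [-1.0, 0.2, 0.7]
opening: 0.0236
gripper_force: 0.0
```

send_rows(
  deltas=[
    [[0,0,-0.02],0],
    [[0,0,-0.05],0],
    [[0,0,-0.08],0],
    [[0,0,-0.09],0],
    [[0,0,-0.09],0],
  ],
)

```text
clock: 34.73
tool_pos: [0.43, -0.0144, 0.2697]
orientation: [-179.7, 0.1, -91.6]
force: [0.6, 0.1, -0.1]
opening: 0.0232
gripper_force: 0.0
```

Run:
```python
from h import *
t=ctrl.snapshot('top'); s=ctrl.snapshot('side')
plan((*TC,.26,-180+TY,'go'),(*TC,.175,-180+TY,'down'))
for d in ctrl.boxes_of(t,'drawer_handle')[:1]+ctrl.boxes_of(s,'drawer_handle')[:1]: print(d)
cv2.imwrite('pics/o.png',cv2.resize(s['color'][150:380,60:330,::-1],None,fx=2.6,fy=2.6))
```

```text
t 34.8 [ 0.4287 -0.0146  0.267 ] yaw -91.6 open 0.024 gf 0.0
go [-0.122, -0.075, 0.003] 0.389
go [-0.144, 0.009, 0.004] 0.389
go [-0.056, 0.043, 0.002] 0.191
down [0.001, 0.0, 0.106] -0.0
{'xy': [0.4854, 0.4645], 'conf': 0.79}
{'xy': [0.4705, 0.5676], 'conf': 0.82}
```

View pics/o.png

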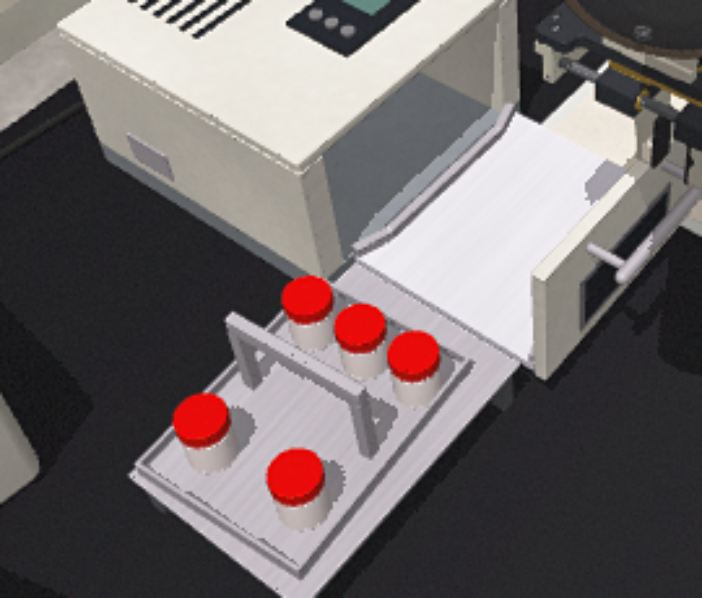

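The drawer is fully out: deck left edge runs from crop (357,262) to (530,357), and the tray is undisturbed. Now move to the bar.

send_rows(
  deltas=[
    [[-0.025,-0.015,0],0.078],
    [[-0.05,-0.03,0],0.156],
    [[-0.075,-0.045,0],0.234],
    [[-0.1,-0.06,0],0.312],
    [[-0.122,-0.075,0.003],0.389],
  ],
  gripper=0.4,
)

```text
clock: 35.35
tool_pos: [0.492, 0.0822, 0.2638]
orientation: [180.0, -0.1, -126.9]
force: [0.4, 0.1, -1.0]
opening: 0.0349
gripper_force: 0.0
```

send_rows(
  deltas=[
    [[-0.03,0.002,0],0.078],
    [[-0.06,0.004,0],0.156],
    [[-0.09,0.006,0],0.234],
    [[-0.12,0.008,0],0.312],
    [[-0.144,0.009,0.004],0.389],
  ],
)

```text
clock: 35.77
tool_pos: [0.5552, 0.1794, 0.2603]
orientation: [-180.0, -0.1, -161.9]
force: [0.1, -0.4, 0.7]
opening: 0.0352
gripper_force: 0.0
```

send_rows(
  deltas=[
    [[-0.028,0.02,0],0.078],
    [[-0.056,0.043,0.002],0.156],
    [[-0.056,0.043,0.002],0.191],
    [[-0.056,0.043,0.002],0.191],
    [[-0.056,0.043,0.002],0.191],
  ],
)

```text
clock: 36.18
tool_pos: [0.5857, 0.2246, 0.2582]
orientation: [-179.9, -0.1, -178.7]
force: [0.8, -0.0, 1.1]
opening: 0.0351
gripper_force: 0.0
```

Run:
```python
from h import *
s=ctrl.snapshot('side')
for u,v in((357,262),(527,357),(516,112)): print(ray(s,60+u/2.6,150+v/2.6,.045).round(4))
plan((*TC,.176,-180+TY,'down'))
```

```text
[0.6592 0.0894 0.045 ]
[0.4889 0.0883 0.045 ]
[ 0.6529 -0.1286  0.045 ]
t 36.2 [0.5856 0.2243 0.2587] yaw -178.7 open 0.035 gf 0.0
down [0.0, 0.001, 0.103] 0.002
```

send_rows(
  deltas=[
    [[0,0.001,0.025],0],
    [[0,0.001,0.05],0],
    [[0,0.001,0.07],0],
    [[0,0.001,0.08],0],
    [[0,0.001,0.085],0],
  ],
)

```text
clock: 36.65
tool_pos: [0.5855, 0.2246, 0.1907]
orientation: [-179.9, -0.1, -178.8]
force: [0.6, -0.8, 0.6]
opening: 0.0349
gripper_force: 0.0
```

send_rows(
  deltas=[
    [[0,0,0.006],0],
    [[0,0,0.012],0],
    [[0,0,0.018],0],
    [[0,0,0.018],0],
    [[0,0,0.018],0],
  ],
)

```text
clock: 37.07
tool_pos: [0.5862, 0.2256, 0.1775]
orientation: [-180.0, 0.0, -178.8]
force: [-0.9, -1.0, 0.3]
opening: 0.0351
gripper_force: 0.0
```

send_rows(
  deltas=[
    [[0,0,0],0],
    [[0,0,0],0],
    [[0,0,0],0],
    [[0,0,0],0],
    [[0,0,0],0],
  ],
  gripper=0.0,
)

```text
clock: 37.48
tool_pos: [0.5862, 0.2256, 0.1776]
orientation: [-180.0, 0.0, -178.8]
force: [-0.2, -0.0, 0.5]
opening: 0.0094
gripper_force: 30.0
```

Run:
```python
from h import *
o=ctrl.get_obs(); print(o['force'],o['moment'])
# align with rail, slide
plan((.5704+.0297*.205,-.0177+.205,.176,-181.7,'align'),(.5704,-.0177,.176,-181.7,'slide'))
t=ctrl.snapshot('top'); cv2.imwrite('pics/g.png',cv2.resize(t['color'][130:250,130:330,::-1],None,fx=3.5,fy=3.5))
```

```text
[-0.16587734 -0.00982506  0.50595064] [-0.08550348  0.24681078  0.20722522]
t 37.5 [0.5862 0.2256 0.1776] yaw -178.8 open 0.009 gf 30.0
align [0.013, -0.048, 0.002] 0.032
slide [0.0, -0.25, -0.0] 0.0
slide [0.0, -0.006, -0.0] 0.0
```

send_rows(
  deltas=[
    [[0.003,-0.008,0],0.008],
    [[0.006,-0.018,0],0.016],
    [[0.009,-0.028,0],0.024],
    [[0.012,-0.038,0],0.032],
    [[0.013,-0.042,0],0.032],
  ],
)

```text
clock: 37.95
tool_pos: [0.5762, 0.191, 0.1776]
orientation: [180.0, 0.0, 178.2]
force: [0.2, 4.5, -0.9]
opening: 0.0097
gripper_force: 30.0
```

send_rows(
  deltas=[
    [[0,0,0],0],
    [[0,0,0],0],
    [[0,0,0],0],
    [[0,0,0],0],
    [[0,0,0],0],
  ],
)

```text
clock: 38.37
tool_pos: [0.5762, 0.1908, 0.1775]
orientation: [-179.9, -0.1, 178.3]
force: [-1.0, -4.9, 5.5]
opening: 0.0097
gripper_force: 30.0
```

Run:
```python
from h import *
o=ctrl.get_obs(); print(o['force'].round(1),o['moment'].round(2))
plan((.571,-.0177,.1776,-181.7,'slide'))
s=ctrl.snapshot('side'); cv2.imwrite('pics/al.png',cv2.resize(s['color'][170:390,60:300,::-1],None,fx=3.2,fy=2.7*3.2/2.7)[:600])
```

```text
[-1.  -4.9  5.5] [-1.99  0.4  -0.  ]
t 38.4 [0.5762 0.1908 0.1775] yaw 178.3 open 0.010 gf 30.0
slide [-0.001, -0.25, -0.0] 0.0
slide [-0.0, -0.011, -0.0] 0.0
```

View pics/al.png

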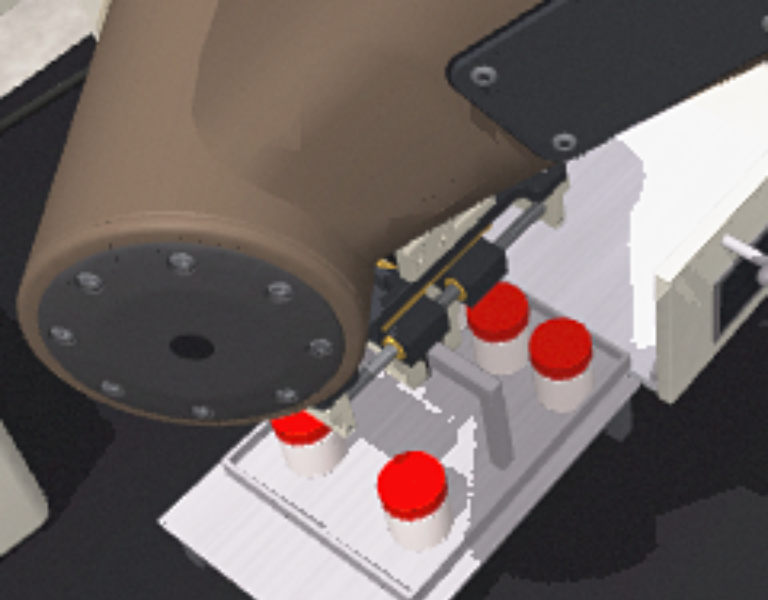

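The tray is aligned. Its front rim corners are at crop (632,355) and (412,598). Checking its offset from the seat's line.

Run:
```python
from h import *
s=ctrl.snapshot('side')
ya=np.array([.0297,.9996]);xa=np.array([.9996,-.0297]);seat=np.array([.5704,-.0177])
for u,v in((632,355),(412,598),(520,476)):
    p=ray(s,60+u/3.2,170+v/3.2,.063)[:2]; print(p.round(4),'seat x,y',((p-seat)@xa).round(4),((p-seat)@ya).round(4))
```

```text
[0.4987 0.0917] seat x,y -0.0749 0.1072
[0.5052 0.2903] seat x,y -0.0743 0.3059
[0.5033 0.1976] seat x,y -0.0734 0.2132
```

send_rows(
  deltas=[
    [[0,-0.01,0],0],
    [[0,-0.025,0],0],
    [[0,-0.042,0],0],
    [[0,-0.06,0],0],
    [[0,-0.08,0],0],
  ],
)

```text
clock: 38.88
tool_pos: [0.5756, 0.1295, 0.1779]
orientation: [179.8, 0.2, 178.4]
force: [0.4, 5.1, 0.6]
opening: 0.0095
gripper_force: 30.0
```

send_rows(
  deltas=[
    [[0,-0.02,0],0],
    [[0,-0.04,0],0],
    [[0,-0.06,0],0],
    [[0,-0.08,0],0],
    [[0,-0.1,0],0],
  ],
)

```text
clock: 39.3
tool_pos: [0.5717, 0.0478, 0.1764]
orientation: [180.0, -0.1, 178.3]
force: [0.8, 2.1, -5.5]
opening: 0.0101
gripper_force: 30.0
```

send_rows(
  deltas=[
    [[0,-0.02,0],0],
    [[0,-0.038,0],0],
    [[0,-0.055,0],0],
    [[0,-0.068,0],0],
    [[0,-0.075,0],0],
  ],
)

```text
clock: 39.72
tool_pos: [0.5695, -0.0137, 0.1764]
orientation: [-180.0, -0.1, 178.3]
force: [-0.9, 1.1, -9.6]
opening: 0.01
gripper_force: 30.0
```

Run:
```python
from h import *
o=ctrl.get_obs(); print(o['force'].round(1),o['moment'].round(2))
plan((.571,-.0165,.1736,-181.7,'slide'))
```

```text
[-0.9  1.1 -9.6] [ 0.7  -0.02 -0.01]
t 39.7 [ 0.5695 -0.0137  0.1764] yaw 178.3 open 0.010 gf 30.0
slide [-0.002, -0.003, 0.003] -0.0
```

send_rows(
  deltas=[
    [[0,-0.003,0.001],0],
    [[0,-0.003,0.002],0],
    [[0,-0.003,0.003],0],
    [[0,-0.003,0.004],0],
    [[0,-0.003,0.005],0],
  ],
)

```text
clock: 40.13
tool_pos: [0.5706, -0.0139, 0.1736]
orientation: [-180.0, 0.0, 178.4]
force: [-2.4, 2.2, -1.5]
opening: 0.0095
gripper_force: 30.0
```

send_rows(
  deltas=[
    [[0,0,0],0],
    [[0,0,0],0],
    [[0,0,0],0],
    [[0,0,0],0],
    [[0,0,0],0],
  ],
)

```text
clock: 40.55
tool_pos: [0.5707, -0.0143, 0.1736]
orientation: [180.0, 0.0, 178.3]
force: [0.1, 1.7, -6.0]
opening: 0.0097
gripper_force: 30.0
```

Run:
```python
from h import *
plan((.571,-.0165,.1736,-181.7,'slide'))
s=ctrl.snapshot('side'); cv2.imwrite('pics/st.png',cv2.resize(s['color'][130:330,120:340,::-1],None,fx=3,fy=3))
```

```text
t 40.5 [ 0.5707 -0.0143  0.1736] yaw 178.3 open 0.010 gf 30.0
slide [-0.0, -0.003, -0.0] 0.0
```

View pics/st.png

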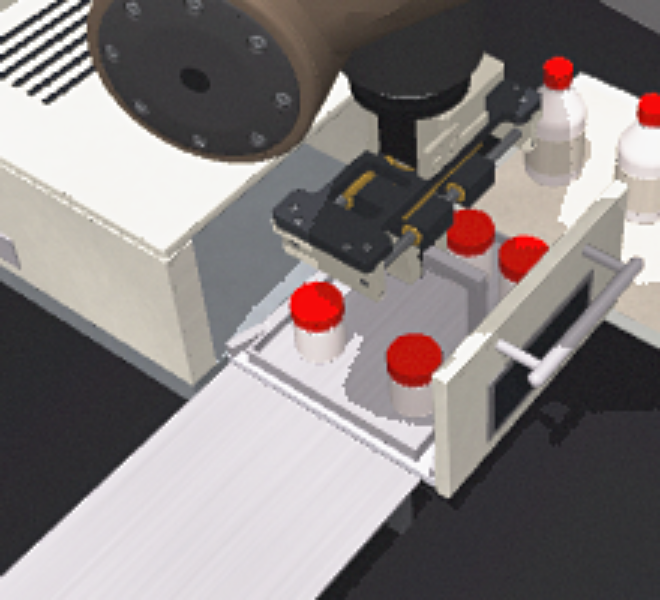

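The tray is between the ribs. Its left rim runs from crop (240,348) to (420,457), with the jars upright. Checking the y position.

Run:
```python
from h import *
s=ctrl.snapshot('side')
ya=np.array([.0297,.9996]);xa=np.array([.9996,-.0297]);seat=np.array([.5704,-.0177])
for u,v,z in((243,349,.059),(420,457,.059),(420,470,.045)):
    p=ray(s,120+u/3,130+v/3,z)[:2]; print('seat x,y',((p-seat)@xa).round(4),((p-seat)@ya).round(4))
cv2.imwrite('pics/st2.png',cv2.resize(s['color'][235:300,185:275,::-1],None,fx=8,fy=8,interpolation=cv2.INTER_NEAREST))
```

```text
seat x,y 0.0783 0.1036
seat x,y -0.0792 0.1048
seat x,y -0.0793 0.1055
```

View pics/st2.png

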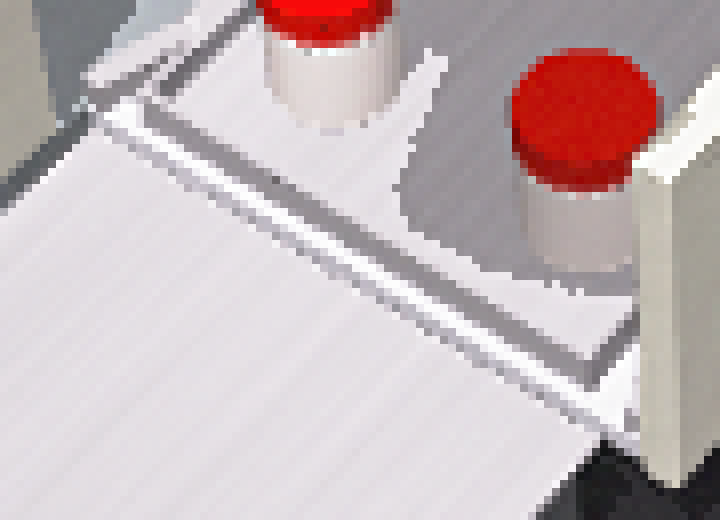

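Run:
```python
from h import *
s=ctrl.snapshot('side')
ya=np.array([.0297,.9996]);xa=np.array([.9996,-.0297]);seat=np.array([.5704,-.0177])
for u,v,z in((590,390,.059),(138,102,.059),(350,240,.059),(585,360,.049),(150,100,.049)):
    p=ray(s,185+u/8,235+v/8,z)[:2]; print('seat x,y',((p-seat)@xa).round(4),((p-seat)@ya).round(4))
```

```text
seat x,y -0.0792 0.1089
seat x,y 0.0736 0.1049
seat x,y -0.0012 0.1076
seat x,y -0.0682 0.0969
seat x,y 0.0778 0.097
```

Run:
```python
from h import *
s=ctrl.snapshot('side')
ya=np.array([.0297,.9996]);xa=np.array([.9996,-.0297]);seat=np.array([.5704,-.0177])
for n,u,v,z in(('top edge',350,212,.059),('bottom edge',350,240,.045),('deck edge',350,262,.045),('shelf edge',350,282,.049)):
    p=ray(s,185+u/8,235+v/8,z)[:2]; print(n,'seat x,y',((p-seat)@xa).round(4),((p-seat)@ya).round(4))
```

```text
top edge seat x,y 0.0046 0.1006
bottom edge seat x,y 0.0064 0.0999
deck edge seat x,y 0.0019 0.1054
shelf edge seat x,y -0.0043 0.1126
```

The tray's offset from the seat in y is about 1–2 mm. Release, lift, and return to the handle.

send_rows(
  deltas=[
    [[0,0,0],0],
    [[0,0,0],0],
    [[0,0,0],0],
    [[0,0,0],0],
    [[0,0,0],0],
  ],
  gripper=0.35,
)

```text
clock: 41.17
tool_pos: [0.5707, -0.0146, 0.1737]
orientation: [-180.0, 0.0, 178.3]
force: [-0.0, 1.0, -0.0]
opening: 0.03
gripper_force: 0.0
```

send_rows(
  deltas=[
    [[0,0,-0.015],0],
    [[0,0,-0.035],0],
    [[0,0,-0.06],0],
    [[0,0,-0.085],0],
    [[0,0,-0.1],0],
  ],
)

```text
clock: 41.58
tool_pos: [0.5712, -0.0146, 0.2558]
orientation: [180.0, 0.1, 178.3]
force: [0.6, 0.1, 0.2]
opening: 0.0309
gripper_force: 0.0
```

Run:
```python
from h import *
plan((.4315,-.0140,.25,-91.6,'go'),(.4315,-.0140,.187,-91.6,'down'))
t,s=jars(); print([ray(s,*c,.093)[:2].round(3).tolist() for c,a in reds(s)])
```

```text
t 41.6 [ 0.5712 -0.0146  0.2558] yaw 178.3 open 0.031 gf 0.0
go [0.068, -0.002, 0.003] -0.389
go [0.056, 0.038, 0.003] -0.389
go [0.015, 0.036, 0.001] -0.223
down [-0.0, -0.0, 0.079] 0.0
top [([0.605, -0.26], 35), ([0.532, 0.051], 113), ([0.52, -0.074], 109), ([0.515, -0.264], 48)]
side [([0.639, -0.325], 43), ([0.544, -0.322], 88), ([0.645, -0.12], 111), ([0.595, -0.118], 161), ([0.546, -0.118], 145), ([0.644, 0.013], 229), ([0.555, 0.013], 250)]
[[0.61, -0.272], [0.52, -0.27], [0.616, -0.08], [0.569, -0.078], [0.522, -0.079], [0.615, 0.045], [0.531, 0.045]]
```

send_rows(
  deltas=[
    [[0.014,0,0],-0.078],
    [[0.028,0,0],-0.156],
    [[0.042,-0.001,0],-0.234],
    [[0.055,-0.002,0],-0.312],
    [[0.068,-0.002,0.003],-0.389],
  ],
  gripper=0.27,
)

```text
clock: 42.1
tool_pos: [0.5154, -0.0147, 0.2506]
orientation: [180.0, -0.0, -146.3]
force: [0.3, 0.7, -0.4]
opening: 0.0237
gripper_force: 0.0
```

send_rows(
  deltas=[
    [[0.012,0.008,0],-0.078],
    [[0.024,0.016,0],-0.156],
    [[0.036,0.024,0],-0.234],
    [[0.048,0.032,0],-0.312],
    [[0.056,0.038,0.003],-0.389],
  ],
)

```text
clock: 42.52
tool_pos: [0.4609, -0.0139, 0.2483]
orientation: [180.0, 0.0, -111.3]
force: [0.4, -0.1, 0.5]
opening: 0.0239
gripper_force: 0.0
```

send_rows(
  deltas=[
    [[0.006,0.014,0],-0.078],
    [[0.012,0.028,0],-0.156],
    [[0.015,0.036,0.001],-0.223],
    [[0.015,0.036,0.001],-0.223],
    [[0.015,0.036,0.001],-0.223],
  ],
)

```text
clock: 42.93
tool_pos: [0.4306, -0.0143, 0.2477]
orientation: [-180.0, 0.0, -91.8]
force: [0.0, 0.5, 0.6]
opening: 0.0236
gripper_force: 0.0
```

send_rows(
  deltas=[
    [[0,0,0],0],
    [[0,0,0],0],
    [[0,0,0],0],
    [[0,0,0],0],
    [[0,0,0],0],
  ],
)

```text
clock: 43.35
tool_pos: [0.4309, -0.0143, 0.2476]
orientation: [180.0, -0.0, -91.6]
force: [0.7, 0.2, 0.8]
opening: 0.0236
gripper_force: 0.0
```

Run:
```python
from h import *
plan((.4315,-.0140,.187,-91.6,'down'))
```

```text
t 43.4 [ 0.4309 -0.0143  0.2476] yaw -91.6 open 0.024 gf 0.0
down [-0.0, -0.001, 0.076] -0.0
```

send_rows(
  deltas=[
    [[0,-0.001,0.012],0],
    [[0,-0.001,0.026],0],
    [[0,-0.001,0.04],0],
    [[0,-0.001,0.052],0],
    [[0,-0.001,0.06],0],
  ],
)

```text
clock: 43.77
tool_pos: [0.431, -0.0144, 0.1982]
orientation: [179.9, -0.0, -91.6]
force: [0.2, -0.0, -0.4]
opening: 0.0241
gripper_force: 0.0
```

send_rows(
  deltas=[
    [[0,0,0.005],0],
    [[0,0,0.01],0],
    [[0,0,0.014],0],
    [[0,0,0.016],0],
    [[0,0,0.016],0],
  ],
)

```text
clock: 44.18
tool_pos: [0.4315, -0.0143, 0.1868]
orientation: [180.0, -0.0, -91.6]
force: [-0.2, 0.5, 0.2]
opening: 0.0232
gripper_force: 0.0
```

send_rows(
  deltas=[
    [[0,0,0],0],
    [[0,0,0],0],
    [[0,0,0],0],
    [[0,0,0],0],
    [[0,0,0],0],
  ],
  gripper=0.0,
)

```text
clock: 44.6
tool_pos: [0.4319, -0.0142, 0.1873]
orientation: [-179.9, 0.0, -91.6]
force: [1.0, -0.2, 1.1]
opening: 0.0099
gripper_force: 30.0
```

send_rows(
  deltas=[
    [[0,-0.004,0],0],
    [[0,-0.012,0],0],
    [[0,-0.024,0],0],
    [[0,-0.038,0],0],
    [[0,-0.052,0],0],
  ],
)

```text
clock: 45.02
tool_pos: [0.4731, -0.0155, 0.1873]
orientation: [180.0, -0.0, -91.6]
force: [-2.6, 1.1, 6.3]
opening: 0.0102
gripper_force: 30.0
```

send_rows(
  deltas=[
    [[0,-0.014,0],0],
    [[0,-0.028,0],0],
    [[0,-0.042,0],0],
    [[0,-0.056,0],0],
    [[0,-0.07,0],0],
  ],
)

```text
clock: 45.43
tool_pos: [0.5291, -0.0173, 0.1873]
orientation: [179.9, -0.0, -91.6]
force: [-2.8, -0.2, 7.4]
opening: 0.0098
gripper_force: 30.0
```

send_rows(
  deltas=[
    [[0,-0.014,0],0],
    [[0,-0.028,0],0],
    [[0,-0.042,0],0],
    [[0,-0.056,0],0],
    [[0,-0.07,0],0],
  ],
)

```text
clock: 45.85
tool_pos: [0.585, -0.0192, 0.1874]
orientation: [179.9, -0.1, -91.6]
force: [-2.8, -1.4, 7.5]
opening: 0.0098
gripper_force: 30.0
```

send_rows(
  deltas=[
    [[0,-0.014,0],0],
    [[0,-0.028,0],0],
    [[0,-0.042,0],0],
    [[0,-0.053,0],0],
    [[0,-0.06,0],0],
  ],
)

```text
clock: 46.27
tool_pos: [0.6336, -0.0208, 0.1874]
orientation: [180.0, -0.1, -91.6]
force: [-3.7, -2.1, 7.1]
opening: 0.01
gripper_force: 30.0
```

send_rows(
  deltas=[
    [[0,-0.004,0],0],
    [[0,-0.007,0],0],
    [[0,-0.009,0],0],
    [[0,-0.01,0],0],
    [[0,-0.01,0],0],
  ],
)

```text
clock: 46.68
tool_pos: [0.6399, -0.021, 0.1874]
orientation: [179.8, -0.1, -91.6]
force: [-5.4, -2.7, 7.5]
opening: 0.0099
gripper_force: 30.0
```

send_rows(
  deltas=[
    [[0,-0.002,0],0],
    [[0,-0.003,0],0],
    [[0,-0.003,0],0],
    [[0,-0.003,0],0],
    [[0,-0.003,0],0],
  ],
)

```text
clock: 47.1
tool_pos: [0.6402, -0.021, 0.1873]
orientation: [179.6, -0.1, -91.6]
force: [-14.4, -0.1, 14.3]
opening: 0.0098
gripper_force: 30.0
```

send_rows(
  deltas=[
    [[0,0,0],0],
    [[0,0,0],0],
    [[0,0,0],0],
    [[0,0,0],0],
    [[0,0,0],0],
  ],
  gripper=0.25,
)

```text
clock: 47.52
tool_pos: [0.6424, -0.0202, 0.1867]
orientation: [179.9, -0.0, -91.6]
force: [-6.3, 0.3, 5.1]
opening: 0.0218
gripper_force: 3.7
```

send_rows(
  deltas=[
    [[0,0,-0.015],0],
    [[0,0,-0.035],0],
    [[0,0,-0.06],0],
    [[0,0,-0.085],0],
    [[0,0,-0.1],0],
  ],
)

```text
clock: 47.93
tool_pos: [0.6447, -0.02, 0.27]
orientation: [-179.8, 0.0, -91.6]
force: [0.6, 0.2, 0.4]
opening: 0.0218
gripper_force: 0.0
```

send_rows(
  deltas=[
    [[0,0.04,-0.01],0],
    [[0,0.08,-0.02],0],
    [[0,0.11,-0.02],0],
    [[0,0.14,-0.02],0],
    [[0,0.15,-0.02],0],
  ],
)

```text
clock: 48.35
tool_pos: [0.521, -0.0169, 0.2838]
orientation: [-180.0, 0.1, -91.6]
force: [-0.9, -0.1, -0.0]
opening: 0.022
gripper_force: 0.0
```

Run:
```python
from h import *
t=ctrl.snapshot('top');s=ctrl.snapshot('side'); cv2.imwrite('pics/end.png',s['color'][:,:,::-1])
print([ray(s,*c,.106)[:2].round(3).tolist() for c,a in reds(s)])
```

```text
[[0.514, -0.255]]
```

View pics/end.png

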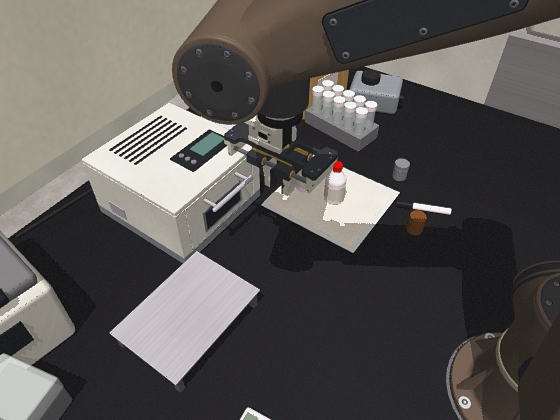

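The drawer hit its stop and is shut. The shelf is empty, the bottle in view at (336,185) is upright, and the gripper is clear.

```bash
python3 -c "
from plant import ctrl
print(ctrl.close_job())"
```

```text
the job is handed in; nothing more can be done
None
```

I loaded all five jars upright on the tray, slid it onto the middle of the drawer, pushed the drawer home and handed the job in at about 48 s; the hand-in call returned no verdict. The jars were last seen upright and the tray seated just before closing, and one bottle was hidden behind the gripper in the last picture.

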